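# Fetch the straining cone from behind the medium bottles

### The job

The small steel straining cone hangs in the wooden ring at the back of the bottle rack, hemmed in by the tin and the two bottles. Stand those three upright on the white drip tray to make room, then move the cone to the straining stand, seated fully and level in its steel sleeve. Then put the tin and both bottles back, each upright where it stood in the rack, and leave the little corked pot in the rack where it is.

Things in the scene. Friction and masses are not known exactly. Their poses are not given: they have to be found in the camera images.
- amber_bottle: round amber glass bottle with a black screw cap, 64 mm dia., 111 mm tall, 0.21 kg; vertical wall up to 70 mm, then a shoulder narrowing to the neck at 100 mm; cap 30 mm dia., from 100 to 111 mm. In the rack at the start. Origin: centre of its underside, z up.
- thinner_tin: plain oblong metal tin with a paper band and a black round screw cap in the middle of its top, 42 (x) by 52 (y) mm, 152 mm tall, 0.32 kg; straight sides up to 124 mm; cap 28 mm dia., from 132 to 152 mm. In the rack at the start. Origin: centre of its underside, z up.
- white_bottle: slim round white plastic bottle with a grey screw cap, 54 mm dia., 167 mm tall, 0.26 kg; wall up to 112 mm; cap 29 mm dia., from 143 to 167 mm. In the rack at the start. Origin: centre of its underside, z up.
- cone: hollow steel straining cone, 50 mm high, 0.09 kg, round: foot 18 mm dia., widening at 30 deg to the axis to 58 mm at 34.6 mm height, then an upright rim band 62 mm dia. from 36 to 50 mm (grip it there). Hangs in the rack's ring, the ring's edge 34 mm above the cone's origin; nothing locks it, it lifts straight out. Origin: centre of the foot's underside, z up, on its axis.
- rack: wooden bottle rack, 160 (x) by 240 (y) mm, fixed; floor 8 mm above the bench, front rail 22 mm, side rails 32 mm, back board 63 mm high over the bench at its +x side. The cone's ring is at x +36, y 0 mm. The tin and bottles stand round the front of the cone, in any arrangement, at x, y = (-34, 0), (6, 63), (6, -63) mm, within 2 mm. Origin: centre of its underside; x to the back, z up.
- drip_tray: shallow white tray, 100 (x) by 240 (y) mm, fixed, flat inner floor 3 mm above the bench, rim 13 mm high and 3 mm thick; room for the three side by side along y. Origin: centre of its underside, z up.
- stand: straining stand, fixed: grey base plate 128 by 104 mm, a white cup on it and over the cup a tapered steel sleeve (30 deg to its upright axis; inside 34 mm dia. at the lower, 57 mm at the upper edge; outside 64 mm), upper edge 116 mm above the bench. Its post, 118 mm high, stands 58 mm from the axis in +x. Origin: on the sleeve's axis, at the bench; z up.
- strain_seat (a point): on the stand: the point where the cone's origin lies when the cone is seated in the sleeve, on the sleeve's axis, 82.4 mm above the bench; z up.
- small_pot: little white porcelain pot with a cork, 42 mm dia., 46 mm tall, standing loose in the front left corner of the rack, at x -48, y +82 mm of the rack; not to be moved. Origin: centre of its underside.

How it is judged (in metres and radians):
On the way, in this order (a step that is already met when the one before it is completed fails the run):
1. the tin and both bottles stand upright and released on the drip tray, the cone still in the rack's ring (x of white_bottle in the frame of drip_tray between -0.04 and 0.04 m and y of white_bottle in the frame of drip_tray between -0.11 and 0.11 m and z of each of white_bottle, thinner_tin, amber_bottle in the frame of drip_tray below 0.012 m and angle between each of white_bottle, thinner_tin, amber_bottle's own z axis and vertical below 0.1 rad and contact force between the fingers and white_bottle below 0.5 N and x of thinner_tin in the frame of drip_tray between -0.04 and 0.04 m and y of thinner_tin in the frame of drip_tray between -0.11 and 0.11 m and contact force between the fingers and thinner_tin below 0.5 N and x of amber_bottle in the frame of drip_tray between -0.04 and 0.04 m and y of amber_bottle in the frame of drip_tray between -0.11 and 0.11 m and contact force between the fingers and amber_bottle below 0.5 N and distance of cone from where it was at the start of the episode below 0.015 m), for 0.2 s.
2. the cone is seated level in the stand's sleeve and released (horizontal distance between cone and strain_seat below 0.005 m and distance between cone and strain_seat below 0.006 m and angle between cone's own z axis and vertical below 0.08 rad and contact force between the fingers and cone below 0.3 N), for 0.2 s.
At the end, for the whole second after the job is handed in: tin and both bottles upright (0.08 rad) and at rest within 15 mm of where each stood at the start, the cone in the sleeve within 5 mm sideways and 6 mm in all of its seat, level within 0.08 rad, released; the little pot upright within 20 mm of its start (all of step 2 and distance of each of white_bottle, thinner_tin, amber_bottle from where it was at the start of the episode below 0.015 m and angle between each of white_bottle, thinner_tin, amber_bottle's own z axis and vertical below 0.08 rad and linear speed of each of white_bottle, thinner_tin, amber_bottle, cone below 0.02 m/s and distance of small_pot from where it was at the start of the episode below 0.02 m and angle between small_pot's own z axis and vertical below 0.1 rad); the robot touches nothing.
It fails at once if the tin or a bottle is tipped over (angle between any of white_bottle, thinner_tin, amber_bottle's own z axis and vertical above 0.6 rad).
It fails at once if the little corked pot is pushed away or tipped (distance of small_pot from where it was at the start of the episode above 0.03 m or angle between small_pot's own z axis and vertical above 0.5 rad).
It also fails if it takes over 141 s, if anything falls off the work surface, if the arm or the gripper's body presses on something with over 40 N, if the wrist force passes 120 N, or if a joint passes its speed limit or range.

### The arm

A 7-joint arm with a two-finger parallel gripper is mounted at the origin on a cart in front of the work surface, level with it; the furniture and walls round the work are solid. World frame = base frame: x ahead of the robot, y to its left, z up, the work surface at z = 0. Lengths are in m, angles in degrees, forces in N, time in s.
With the tool pointing down it reaches from about 0.35 to 0.9 m from the base axis. Payload 7.2 kg.
Tool frame: the origin (TCP) lies midway between the tips of the shut fingers; the grasp point (between the pads) lies 19 mm behind it; z points along the fingers, y is the line along which they close (so a half turn about z gives the same grasp; the last joint's range is limited). The gripper opens to 88 mm and grips with 3 to 60 N. Pads are 20 mm wide; open, the fingers measure 115 mm over their backs; the gripper's body (75 mm by 178 mm) begins 61 mm behind the grasp point.
Start: joints at [65.764, 23.554, -0.728, 91.456, 0.321, 64.991, -4.71], TCP at [0.217, -0.586, 0.223] pointing down, gripper open.
Joint ranges: [-169.25, 169.25], [-16.82, 113.86], [-84.01, 82.57], [7.8, 145.47], [-59.2, 239.2], [7.22, 106.19], [-163.78, 163.78]. Speed limits (degrees/s): [136.94, 136.94, 172.46, 172.46, 180, 180, 180].

### API

Orientations are given as [roll, pitch, yaw] about the fixed x, y, z axes, in that order (R = Rz(yaw) Ry(pitch) Rx(roll)).
In Python, from station import r, viewer gives the robot as it stands (r), with the cameras (viewer).
- The arm moves only by the tool step_hand, called after "Request:" in YAML: its name, and indented under it one key for each argument. Schema: {"type":"object","properties":{"segments":{"type":"array","items":{"type":"array","prefixItems":[{"type":"array","items":{"type":"number"},"minItems":3,"maxItems":3},{"type":"array","items":{"type":"number"},"minItems":3,"maxItems":3}],"minItems":2,"maxItems":2},"minItems":1,"maxItems":8},"jaw":{"type":"number"},"grip_force":{"type":"number"},"only":{"type":"string"},"quiet":{"type":"boolean"},"lines":{"type":"string"}},"required":["segments"],"additionalProperties":false}. segments is a list of rows, 1 to 8 of them, each written [[dx, dy, dz], [rx, ry, rz]]: dx, dy, dz in shares of the most that a row can go, 1 being 62.5 mm, then a rotation vector rx, ry, rz in a scale on which 1.0 is 180 degrees; each row shifts and turns the commanded pose from where the row before left it, along the tool's axes as they then stand; what a row does not reach is not made up. A row lasts 1/8 s, in which the tool goes at most 0.0625 m and 10.7 degrees, less where a joint would pass 70% of its speed; a pose out of reach is approached as far as the arm can. jaw is the finger opening in m, set as the call begins (left out keeps the last). The fingers move at their own pace and stop on an object; grip_force is the grip in N (left out, the last holds). Time passes only in rows, so rows that do not move let the fingers close. The tool returns the time, the measured TCP pose, the force, the opening and the grip force at its end. only (a regular expression) keeps the lines of the reply that match it, lines (a string "A,B") keeps lines A to B, and quiet returns only ok. No shift or turn number may pass 1 either way. Input that does not fit is refused with a message, and nothing moves.
- r.observe(): the state, without advancing time (a new reading comes with each control period).
- viewer.snapshot(name): name is "scene" or "top" or "wrist"; returns the picture (480x640x3 uint8, red, green, blue); there is no depth.
- viewer.get_calibration(name): a dict with "vfov" (degrees; the focal length in pixels is half the picture's height over the tangent of half this angle, whatever the lens; pixels are square), "cx", "cy" (the principal point, pixels), "k1" (the pictures are not rectified: a ray, as slopes to the right and down, at radius r is drawn at 1 + k1 r^2 times it, then the intrinsics apply), "R" (3x3) and "t" (3): a world point X has camera coordinates R X + t. Camera axes: x right, y down, z forward; pixel columns grow to the right and rows downward; lengths in m; the calibration is good to about 2 mm. A picture is of the moment at which its call begins: read the wrist's pose just before it. get_calibration takes no time and is no camera call; for the wrist camera it gives the pose at the moment of the call.
- r.close_job(): hands the job in; it is judged then, once.
The state is a dict: "clock": time; "joints": joint angles; "dq": joint speeds; "effort": joint torques, N m; "eef_pos": TCP position; "tcp_rot": TCP orientation; "ft_force": force on the tool from outside, world axes, zero at the start; "torque": the same for the moment, N m; "gripper_width": finger opening in m; "finger_force": force on a finger pad.
Only numpy, scipy, OpenCV 4.12 (cv2) and the standard library are available. Lean on these libraries where they do the work, as an engineer would, in place of code of your own. Each camera call takes 0.05 s, during which the arm holds its last target. There are 200 camera calls.

## Working session

There is one attempt and no reset: what is moved stays moved. The work goes in short steps, Python scripts to look and compute and a tool call to move; the robot and the scene stay as the last step left them, time stands still between calls to the robot, and variables do not carry over. Pictures are saved under pics/ and viewed, at most 14 in all, crops included, and the job is handed in when it is done.

```bash
ls; mkdir -p pics
```

Run:
```python
from station import r, viewer
import cv2
o=r.observe();print(o)
for n in("scene","top"):
    c=viewer.get_calibration(n);print(n,c)
    cv2.imwrite(f"pics/{n}0.png",viewer.snapshot(n)[:,:,::-1])
```

```text
pics
station.py
{'clock': 0.0, 'joints': array([65.7652006 , 23.59830199, -0.73044914, 91.50154792,  0.32293677,
       64.98960274, -4.71032138]), 'dq': array([-0.03009442, -0.05935086, -0.00743094,  0.06757027, -0.06311691,
       -0.05745663,  0.00246936]), 'effort': array([ 7.18480874e-05, -5.87950659e+01,  6.41127136e-01, -2.91070122e+01,
       -5.39699604e-02,  1.83106901e-02,  1.29374498e-04]), 'eef_pos': array([ 0.21691839, -0.58563844,  0.2218454 ]), 'tcp_rot': array([-1.79912903e+02,  7.21492543e-03,  2.03308338e+01]), 'ft_force': array([-0.57908063,  0.16005561,  0.41120519]), 'torque': array([ 0.01133907,  0.033473  , -0.03765387]), 'finger_force': 0.0, 'gripper_width': 0.08795739202940567}
scene {'vfov': 44.99587649198349, 'cx': 325.63462371973463, 'cy': 240.52147364926995, 'k1': 0.01702358115420851, 'R': array([[-0.73443359, -0.67867975,  0.00105223],
       [-0.38234359,  0.41247134, -0.82684991],
       [ 0.56073227, -0.60766866, -0.56242166]]), 't': array([0.4100073 , 0.28363527, 0.88162516])}
top {'vfov': 45.27570546604882, 'cx': 323.3426969087638, 'cy': 250.11999746912858, 'k1': 0.03585085344232591, 'R': array([[ 2.51867171e-02, -9.99676530e-01,  3.53050533e-03],
       [-9.83846094e-01, -2.54136910e-02, -1.77203294e-01],
       [ 1.77235698e-01,  9.89695373e-04, -9.84167937e-01]]), 't': array([-0.02511977,  0.56534737,  1.17192777])}
```

View pics/scene0.png

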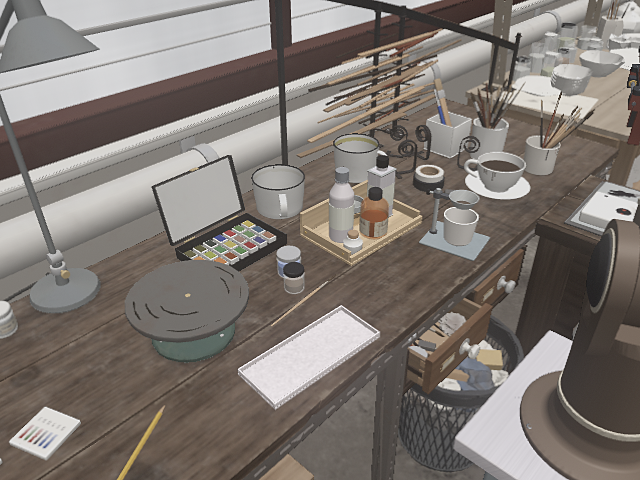

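View pics/top0.png

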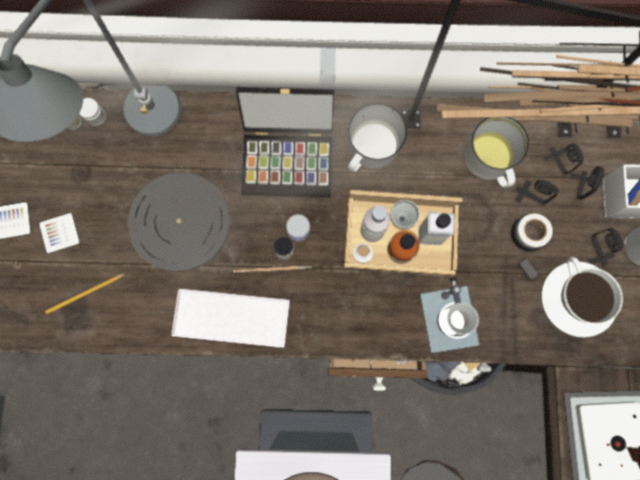

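Top view: rack at about (403,233), with the white bottle at (375,222), amber at (404,246), tin at (437,228), cone at (404,213) and pot at (362,254). The tray is at (231,318) and the stand sleeve at (460,318). I'll enlarge both views.

Create h.py:
```python
import numpy as np, cv2
from station import r, viewer
def K(c):
    f=240/np.tan(np.radians(c["vfov"]/2)); return f
def ray(c,u,v):
    f=K(c); d=np.array([(u-c["cx"])/f,(v-c["cy"])/f]); s=d.copy()
    for _ in range(10): s=d/(1+c["k1"]*(s@s))
    R=np.array(c["R"]); return -R.T@np.array(c["t"]), R.T@np.array([s[0],s[1],1.])
def plane(c,u,v,z):
    o,d=ray(c,u,v); return o+d*(z-o[2])/d[2]
def tri(c1,p1,c2,p2):
    (o1,d1),(o2,d2)=ray(c1,*p1),ray(c2,*p2)
    s=np.linalg.lstsq(np.c_[d1,-d2],o2-o1,rcond=None)[0]
    a,b=o1+d1*s[0],o2+d2*s[1]; return (a+b)/2,np.linalg.norm(a-b)
def proj(c,X):
    p=np.array(c["R"])@X+c["t"]; s=p[:2]/p[2]; s=s*(1+c["k1"]*(s@s)); return s*K(c)+[c["cx"],c["cy"]]
```

Run:
```python
from h import *
a=cv2.imread("pics/top0.png")[180:360,340:490]; cv2.imwrite("pics/topc.png",cv2.resize(a,None,fx=3.3,fy=3.3,interpolation=cv2.INTER_CUBIC))
a=cv2.imread("pics/scene0.png")[140:270,290:490]; cv2.imwrite("pics/scc.png",cv2.resize(a,None,fx=4,fy=4,interpolation=cv2.INTER_CUBIC))
c=viewer.get_calibration("top")
for n,u,v,z in[("rackBL",348,192,.032),("BR",461,197,.063),("FL",346,266,.022),("FR",457,272,.022),("tray TL",177,290,.013),("TR",289,299,.013),("BL",172,337,.013),("BR",286,347,.013),("sleeve",460,318,.116),("white",375,214,.167),("tin",443,220,.152),("amber",407,242,.111)]:
    print(n,plane(c,u,v,z).round(3))
```

```text
rackBL [ 0.7   -0.062  0.032]
BR [ 0.686 -0.302  0.063]
FL [ 0.537 -0.061  0.022]
FR [ 0.53  -0.3    0.022]
tray TL [0.477 0.303 0.013]
TR [0.464 0.061 0.013]
BL [0.377 0.306 0.013]
BR [0.362 0.063 0.013]
sleeve [ 0.426 -0.282  0.116]
white [ 0.619 -0.109  0.167]
tin [ 0.614 -0.244  0.152]
amber [ 0.576 -0.179  0.111]
```

View pics/topc.png

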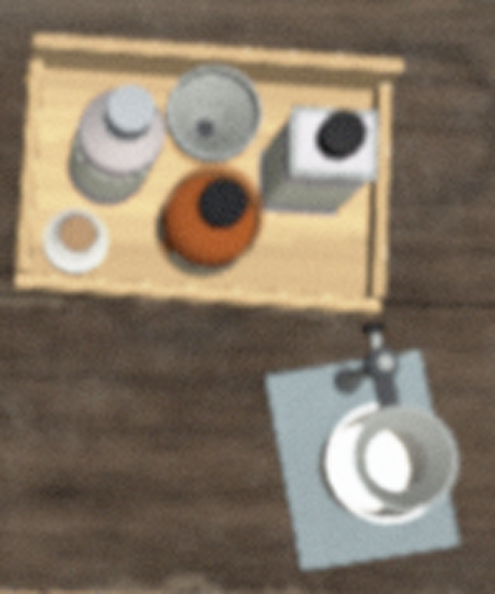

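View pics/scc.png

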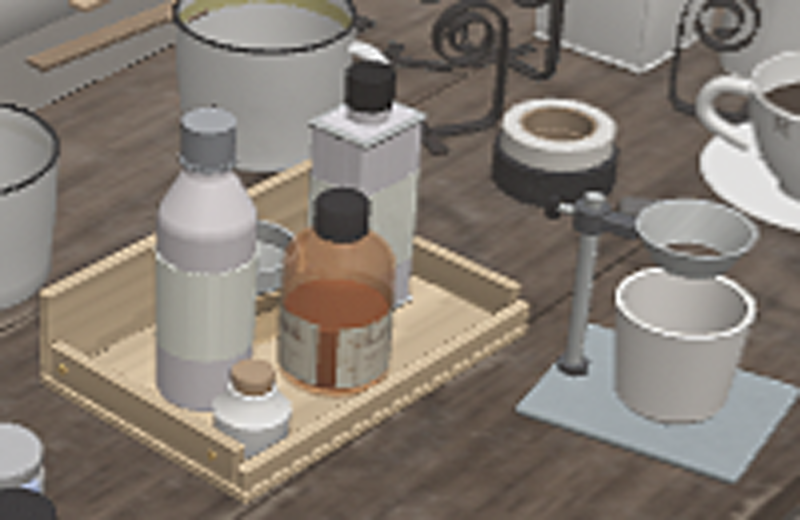

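Add to h.py:
```python
from scipy.spatial.transform import Rotation as Ro
def go(x,y,z,yaw=None):
    """remaining shift in the tool's present axes (mm) and turn about tool z (deg)"""
    o=r.observe(); R=Ro.from_euler("xyz",o["tcp_rot"],degrees=True)
    d=R.inv().apply(np.array([x,y,z])-o["eef_pos"])*1e3
    rv=None
    if yaw is not None: rv=(R.inv()*Ro.from_euler("xyz",[180,0,yaw],degrees=True)).as_rotvec(degrees=True).round(2)
    print("t",round(o["clock"],2),"pos",o["eef_pos"].round(4),"rpy",o["tcp_rot"].round(1),"w",round(o["gripper_width"],4),"shift mm",d.round(1),"turn",rv)
```

Run:
```python
from h import *
ct,cs=viewer.get_calibration("top"),viewer.get_calibration("scene")
T=lambda u,v:(340+u/3.3,180+v/3.3); S=lambda u,v:(290+u/4,140+v/4)
for n,a,b in[("white",(131,104),(208,121)),("tin",(343,131),(371,73)),("amber",(224,200),(342,202)),("sleeve",(408,457),(697,229))]:
    print(n,tri(ct,T(*a),cs,S(*b)))
c=viewer.get_calibration("wrist");o=r.observe();R=np.array(c["R"])
print("wristcam pos",-R.T@c["t"],"fwd",R[2],"vfov",c["vfov"])
go(.5,-.2,.44,90)
```

```text
white (array([ 0.62180112, -0.11792455,  0.17337734]), np.float64(0.0009258762274051748))
tin (array([ 0.61253925, -0.24459735,  0.15829493]), np.float64(0.0005119936040855692))
amber (array([ 0.57812373, -0.18026304,  0.11618439]), np.float64(0.0006810854266605979))
sleeve (array([ 0.42517721, -0.2901925 ,  0.11287416]), np.float64(0.0003952834435931526))
wristcam pos [ 0.29278263 -0.55762539  0.38384974] fwd [-0.27458302 -0.10164022 -0.95617647] vfov 58.40634167441215
t 0.1 pos [ 0.2169 -0.5857  0.2219] rpy [-179.9    0.    20.3] w 0.0882 shift mm [ 399.4 -263.6 -217.8] turn [-7.000e-02 -4.000e-02 -6.967e+01]
```

The manual's scale: shifts go in shares of 62.5 mm and turns go in shares of 180 degrees. Converting my numbers, 0.033 m is 0.528, -0.022 m is -0.352.

Request:
step_hand:
  segments:
    - [[0.528, -0.352, -0.288], [0, 0, 0]]
    - [[0.528, -0.352, -0.288], [0, 0, 0]]
    - [[0.528, -0.352, -0.288], [0, 0, 0]]
    - [[0.528, -0.352, -0.288], [0, 0, 0]]
    - [[0.528, -0.352, -0.288], [0, 0, 0]]
    - [[0.528, -0.352, -0.288], [0, 0, 0]]
    - [[0.528, -0.352, -0.288], [0, 0, 0]]
    - [[0.528, -0.352, -0.288], [0, 0, 0]]
  jaw: 0.088
  grip_force: 20

```text
clock: 1.1
eef_pos: [0.404, -0.3281, 0.367]
tcp_rot: [-180.0, 0.0, 20.3]
ft_force: [0.0, -0.0, 0.5]
gripper_width: 0.0877
finger_force: 0.0
```

Request:
step_hand:
  segments:
    - [[0.528, -0.352, -0.288], [0, 0, 0]]
    - [[0.528, -0.352, -0.288], [0, 0, 0]]
    - [[0.528, -0.352, -0.288], [0, 0, 0]]
    - [[0.528, -0.352, -0.288], [0, 0, 0]]

```text
clock: 1.6
eef_pos: [0.4971, -0.1998, 0.439]
tcp_rot: [-180.0, 0.0, 20.3]
ft_force: [0.1, -0.4, -0.4]
gripper_width: 0.0876
finger_force: 0.0
```

Request:
step_hand:
  segments:
    - [[0, 0, 0], [0, 0, -0.0556]]
    - [[0, 0, 0], [0, 0, -0.0556]]
    - [[0, 0, 0], [0, 0, -0.0556]]
    - [[0, 0, 0], [0, 0, -0.0556]]
    - [[0, 0, 0], [0, 0, -0.0556]]
    - [[0, 0, 0], [0, 0, -0.0556]]
    - [[0, 0, 0], [0, 0, -0.0539]]
    - [[0, 0, 0], [0, 0, 0]]

```text
clock: 2.6
eef_pos: [0.4966, -0.201, 0.4383]
tcp_rot: [-180.0, -0.0, 90.0]
ft_force: [1.1, 0.7, 0.1]
gripper_width: 0.0878
finger_force: 0.0
```

Run:
```python
from h import *
import pickle
go(.5,-.2,.44,90); print(r.observe()["joints"].round(0))
c=viewer.get_calibration("wrist"); im=viewer.snapshot("wrist"); cv2.imwrite("pics/w1.png",im[:,:,::-1]); pickle.dump(c,open("w1.pkl","wb"))
```

```text
t 2.6 pos [ 0.4966 -0.201   0.4383] rpy [-180.   -0.   90.] w 0.0878 shift mm [ 1.   3.4 -1.7] turn [-0.04 -0.02 -0.05]
[ 37.  10. -24.  82.   4.  89.  13.]
```

View pics/w1.png

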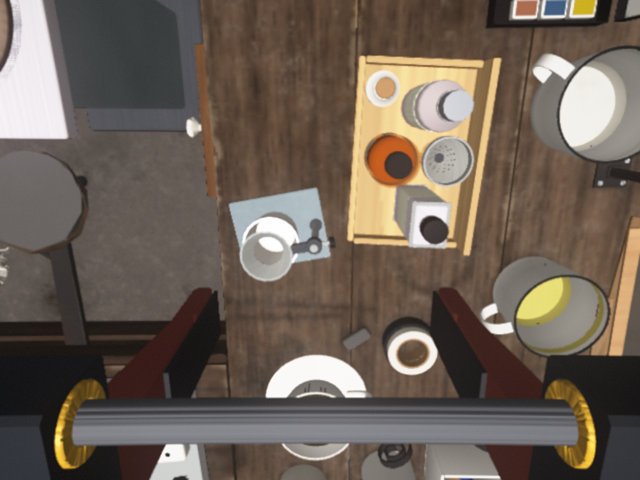

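Wrist view: cone rim about (447,161), amber cap (399,165), tin cap (433,230), white cap (456,104), pot (384,88), sleeve rim (267,257). A second wrist view will give the triangulation.

To row units: 0.04 m is 0.64, 0.03 m is 0.48.

Request:
step_hand:
  segments:
    - [[0, 0.64, 0], [0, 0, 0]]
    - [[0, 0.64, 0], [0, 0, 0]]
    - [[0, 0.48, 0], [0, 0, 0]]
    - [[0, 0, 0], [0, 0, 0]]

```text
clock: 3.15
eef_pos: [0.6081, -0.2002, 0.4367]
tcp_rot: [-179.9, -0.1, 89.9]
ft_force: [0.3, -0.1, -0.3]
gripper_width: 0.0877
finger_force: 0.0
```

Run:
```python
from h import *
import pickle
c=viewer.get_calibration("wrist"); im=viewer.snapshot("wrist"); cv2.imwrite("pics/w2.png",im[:,:,::-1]); pickle.dump(c,open("w2.pkl","wb"))
go(.5,-.2,.44,90)
G=dict(cone=(.65,-.18,.08),sleeve=(.425,-.29,.115),white=(.622,-.118,.173),tin=(.6125,-.2446,.158),amber=(.578,-.18,.118))
tiles=[]
for n in("w1","w2"):
    c=pickle.load(open(n+".pkl","rb")); im=cv2.imread(f"pics/{n}.png"); row=[]
    for k,g in G.items():
        u,v=proj(c,np.array(g)).round().astype(int); print(n,k,u,v)
        a=im[v-32:v+32,u-32:u+32] if 32<=u<608 and 32<=v<448 else np.zeros((64,64,3),np.uint8)
        row.append(cv2.resize(a,(159,159),interpolation=cv2.INTER_CUBIC))
    tiles.append(np.hstack(row))
cv2.imwrite("pics/tiles.png",np.vstack(tiles))
```

```text
t 3.2 pos [ 0.6071 -0.2005  0.4375] rpy [-1.799e+02 -1.000e-01  8.990e+01] w 0.088 shift mm [   0.4 -107.1   -2.4] turn [-0.1  -0.05 -0.08]
w1 cone 453 161
w1 sleeve 265 258
w1 white 458 106
w1 tin 433 231
w1 amber 398 165
w2 cone 360 162
w2 sleeve 171 259
w2 white 340 107
w2 tin 329 232
w2 amber 298 166
```

View pics/tiles.png

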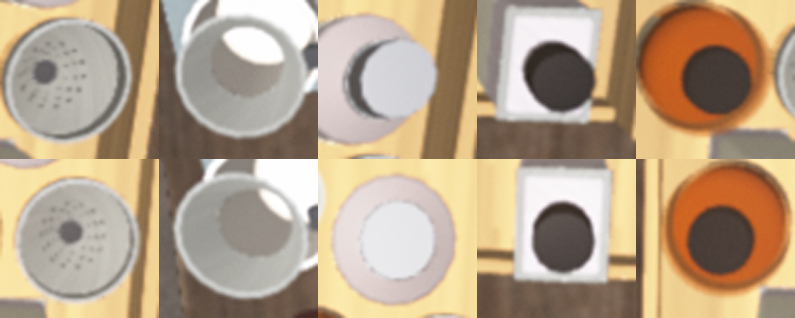

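Tiles show (top row w1, bottom w2) cone, sleeve, white, tin and amber rims clearly. I read off their centres to triangulate.

Run:
```python
from h import *
import pickle
a,b=[pickle.load(open(n+".pkl","rb")) for n in("w1","w2")]
for n,p,q in[("cone",(448,160.8),(358.8,162.2)),("sleeve",(266.8,256.2),(171.8,258.2)),("white",(458.4,105.6),(340,107.6)),("tin",(434.8,232.4),(331.6,233.2)),("amber",(398,165),(300,166.6))]:
    X,e=tri(a,p,b,q); print(n,X.round(4),round(e,4))
for n,p,z in[("FR",(350,242),.022),("FL",(362,64),.022),("BL",(500,59),.063),("BR",(468,254),.063),("pot",(384,88),.05),("post",(314,246),.118),("base1",(230,204),0.003),("base2",(318,190),.003),("base3",(330,260),.003)]:
    print(n,plane(a,*p,z).round(4))
# sleeve/cone edges by plane as check
for z in(.112,.116): print("sleeve",z,plane(a,266.8,256.2,z).round(4),plane(b,171.8,258.2,z).round(4))
go(.622,-.118,.25,90)
```

```text
cone [ 0.65   -0.1824  0.0584] 0.0001
sleeve [ 0.4284 -0.2863  0.1215] 0.0005
white [ 0.6222 -0.1181  0.175 ] 0.0002
tin [ 0.6151 -0.247   0.1548] 0.0008
amber [ 0.5797 -0.1812  0.109 ] 0.0002
FR [ 0.5322 -0.2994  0.022 ]
FL [ 0.5431 -0.0676  0.022 ]
BL [ 0.6976 -0.0672  0.063 ]
BR [ 0.6851 -0.3032  0.063 ]
pot [ 0.568  -0.0968  0.05  ]
post [ 0.484  -0.2746  0.118 ]
base1 [ 0.3626 -0.2489  0.003 ]
base2 [ 0.4872 -0.2289  0.003 ]
base3 [ 0.5044 -0.333   0.003 ]
sleeve 0.112 [ 0.427  -0.2893  0.112 ] [ 0.4248 -0.2899  0.112 ]
sleeve 0.116 [ 0.4276 -0.2879  0.116 ] [ 0.4263 -0.2885  0.116 ]
t 3.2 pos [ 0.6071 -0.2005  0.4375] rpy [-1.799e+02 -1.000e-01  8.990e+01] w 0.088 shift mm [ 82.3  15.1 187.5] turn [-0.1  -0.05 -0.08]
```

To row units: 0.05 m is 0.8, 0.041 m is 0.656, 3 degrees is 0.0167.

Request:
step_hand:
  segments:
    - [[0.656, 0.12, 0.8], [0, 0, 0]]
    - [[0.656, 0.12, 0.8], [0, 0, 0]]
    - [[0, 0, 0.8], [0, 0, 0.0167]]
    - [[0, 0, 0.8], [0, 0, 0]]
    - [[0, 0, 0.48], [0, 0, 0]]
    - [[0, 0, 0], [0, 0, 0]]
  jaw: 0.088
  grip_force: 25

```text
clock: 3.95
eef_pos: [0.619, -0.1227, 0.2111]
tcp_rot: [-179.8, 0.0, 86.9]
ft_force: [-0.1, 0.1, 0.2]
gripper_width: 0.0875
finger_force: 0.0
```

Run:
```python
from h import *
go(.622,-.118,.101,87)
```

```text
t 3.95 pos [ 0.619  -0.1227  0.2111] rpy [-179.8    0.    86.9] w 0.0875 shift mm [  4.9   3.2 110.1] turn [-0.23  0.01 -0.1 ]
```

To row units: 0.03 m is 0.48, 0.02 m is 0.32, -0.2 degrees is -0.0011.

Request:
step_hand:
  segments:
    - [[0.0752, 0.048, 0.32], [-0.0011, 0, 0]]
    - [[0, 0, 0.48], [0, 0, 0]]
    - [[0, 0, 0.48], [0, 0, 0]]
    - [[0, 0, 0.32], [0, 0, 0]]
    - [[0, 0, 0.16], [0, 0, 0]]
    - [[0, 0, 0], [0, 0, 0]]

```text
clock: 4.7
eef_pos: [0.6248, -0.1177, 0.103]
tcp_rot: [179.8, 0.0, 87.0]
ft_force: [0.4, 0.2, 0.1]
gripper_width: 0.0877
finger_force: 0.0
```

Run:
```python
from h import *
go(.622,-.118,.101,87)
```

```text
t 4.7 pos [ 0.6248 -0.1177  0.103 ] rpy [179.8   0.   87. ] w 0.0877 shift mm [-0.4 -2.8  2. ] turn [0.21 0.   0.01]
```

Request:
step_hand:
  segments:
    - [[0, 0, 0], [0, 0, 0]]
    - [[0, 0, 0], [0, 0, 0]]
    - [[0, 0, 0], [0, 0, 0]]
    - [[0, 0, 0], [0, 0, 0]]
    - [[0, 0, 0], [0, 0, 0]]
    - [[0, 0, 0], [0, 0, 0]]
  jaw: 0.03
  grip_force: 25

```text
clock: 5.45
eef_pos: [0.6246, -0.1177, 0.1029]
tcp_rot: [179.8, 0.0, 87.0]
ft_force: [-2.3, -0.4, 2.7]
gripper_width: 0.0536
finger_force: 25.0
```

Run:
```python
from h import *
go(.622,-.118,.101,87); print(r.observe()["ft_force"])
```

```text
t 5.45 pos [ 0.6246 -0.1177  0.1029] rpy [179.8   0.   87. ] w 0.0536 shift mm [-0.5 -2.6  1.9] turn [0.2  0.01 0.02]
[-2.30282558 -0.4335513   2.70531105]
```

To row units: -0.03 m is -0.48, -0.02 m is -0.32.

Request:
step_hand:
  segments:
    - [[0, 0, -0.16], [0, 0, 0]]
    - [[0, 0, -0.32], [0, 0, 0]]
    - [[0, 0, -0.48], [0, 0, 0]]
    - [[0, 0, -0.48], [0, 0, 0]]
    - [[0, 0, -0.32], [0, 0, 0]]
    - [[0, 0, 0], [0, 0, 0]]

```text
clock: 6.2
eef_pos: [0.6255, -0.1176, 0.2155]
tcp_rot: [179.5, 0.0, 87.0]
ft_force: [-0.1, 0.3, -3.0]
gripper_width: 0.0533
finger_force: 24.9
```

Run:
```python
from h import *
go(.4247,.265,.21,87)
```

```text
t 6.2 pos [ 0.6255 -0.1176  0.2155] rpy [179.5   0.   87. ] w 0.0533 shift mm [ 371.6 -220.4    3.5] turn [0.46 0.03 0.03]
```

To row units: 0.035 m is 0.56, 0.025 m is 0.4.

Request:
step_hand:
  segments:
    - [[0.24, -0.144, 0], [0, 0, 0]]
    - [[0.4, -0.24, 0], [0, 0, 0]]
    - [[0.56, -0.328, 0], [0, 0, 0]]
    - [[0.56, -0.328, 0], [0, 0, 0]]
    - [[0.56, -0.328, 0], [0, 0, 0]]
    - [[0.56, -0.328, 0], [0, 0, 0]]
    - [[0.56, -0.328, 0], [0, 0, 0]]
    - [[0.56, -0.328, 0], [0, 0, 0]]

```text
clock: 7.2
eef_pos: [0.488, 0.1414, 0.2112]
tcp_rot: [179.9, 0.0, 87.1]
ft_force: [-0.7, -0.0, -3.0]
gripper_width: 0.0535
finger_force: 24.9
```

Request:
step_hand:
  segments:
    - [[0.56, -0.328, 0], [0, 0, 0]]
    - [[0.56, -0.328, 0], [0, 0, 0]]
    - [[0.4, -0.24, 0], [0, 0, 0]]
    - [[0.24, -0.144, 0], [0, 0, 0]]
    - [[0.16, -0.096, 0], [0, 0, 0]]
    - [[0, 0, 0], [0, 0, 0]]

```text
clock: 7.95
eef_pos: [0.4247, 0.2637, 0.2114]
tcp_rot: [179.8, 0.0, 87.1]
ft_force: [0.0, -1.0, -2.9]
gripper_width: 0.053
finger_force: 24.9
```

Run:
```python
from h import *
go(.4247,.265,.21,87)
c=viewer.get_calibration("wrist"); cv2.imwrite("pics/w3.png",viewer.snapshot("wrist")[:,:,::-1])
import pickle; pickle.dump(c,open("w3.pkl","wb"))
```

```text
t 7.95 pos [0.4247 0.2637 0.2114] rpy [179.8   0.   87.1] w 0.053 shift mm [ 1.3 -0.1  1.4] turn [0.15 0.02 0.13]
```

View pics/w3.png

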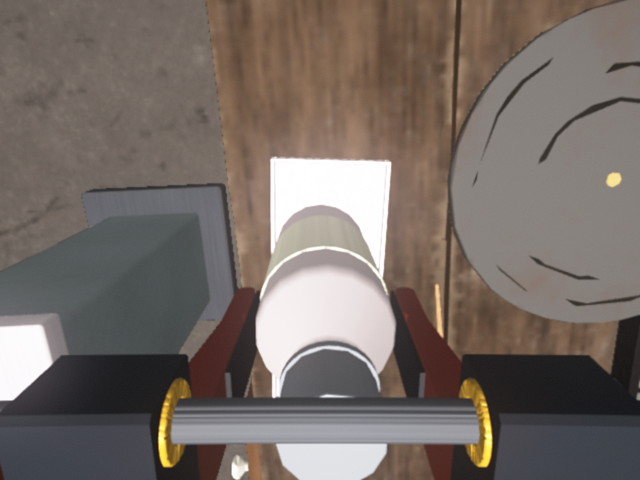

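White bottle held over the tray; the tray's far corners are at (272,159) and (390,161).

Run:
```python
from h import *
import pickle
c=pickle.load(open("w3.pkl","rb"))
print(plane(c,272,158,.013),plane(c,390,161,.013))
```

```text
[0.38407061 0.30757923 0.013     ] [0.48156806 0.300221   0.013     ]
```

Request:
step_hand:
  segments:
    - [[0.016, 0, 0.32], [0.0006, 0, 0]]
    - [[0, 0, 0.48], [0, 0, 0]]
    - [[0, 0, 0.48], [0, 0, 0]]
    - [[0, 0, 0.24], [0, 0, 0]]
    - [[0, 0, 0.16], [0, 0, 0]]
    - [[0, 0, 0.064], [0, 0, 0]]
    - [[0, 0, 0], [0, 0, 0]]

```text
clock: 8.88
eef_pos: [0.4263, 0.2644, 0.1032]
tcp_rot: [179.9, -0.0, 87.0]
ft_force: [0.4, 0.4, -2.5]
gripper_width: 0.0531
finger_force: 24.9
```

Run:
```python
from h import *
go(.4247,.265,.098,87); print(r.observe()["ft_force"])
```

```text
t 8.88 pos [0.4263 0.2644 0.1032] rpy [179.9  -0.   87. ] w 0.0531 shift mm [ 0.6 -1.6  5.2] turn [ 0.13 -0.02  0.02]
[ 0.36211261  0.39660184 -2.54143413]
```

To row units: 0.003 m is 0.048, 0.001 m is 0.016.

Request:
step_hand:
  segments:
    - [[0, 0, 0.048], [0, 0, 0]]
    - [[0, 0, 0.016], [0, 0, 0]]
    - [[0, 0, 0.016], [0, 0, 0]]
    - [[0, 0, 0], [0, 0, 0]]

```text
clock: 9.38
eef_pos: [0.4261, 0.2642, 0.0979]
tcp_rot: [179.9, -0.0, 87.0]
ft_force: [1.0, 0.1, -1.5]
gripper_width: 0.0534
finger_force: 24.9
```

Request:
step_hand:
  segments:
    - [[0, 0, 0.008], [0, 0, 0]]
    - [[0, 0, 0], [0, 0, 0]]

```text
clock: 9.62
eef_pos: [0.4261, 0.2645, 0.0978]
tcp_rot: [179.9, -0.0, 87.0]
ft_force: [-0.4, -1.5, 4.8]
gripper_width: 0.0535
finger_force: 25.0
```

To row units: -0.04 m is -0.64, -0.03 m is -0.48.

Request:
step_hand:
  segments:
    - [[0, 0, 0], [0, 0, 0]]
    - [[0, 0, 0], [0, 0, 0]]
    - [[0, 0, 0], [0, 0, 0]]
    - [[0, 0, -0.32], [0, 0, 0]]
    - [[0, 0, -0.48], [0, 0, 0]]
    - [[0, 0, -0.64], [0, 0, 0]]
    - [[0, 0, -0.64], [0, 0, 0]]
    - [[0, 0, 0], [0, 0, 0]]
  jaw: 0.088

```text
clock: 10.62
eef_pos: [0.4271, 0.2653, 0.2302]
tcp_rot: [179.6, -0.2, 87.0]
ft_force: [-0.7, 0.1, -0.6]
gripper_width: 0.0881
finger_force: 0.0
```

Run:
```python
from h import *
go(.613,-.2455,.21,87)
```

```text
t 10.62 pos [0.4271 0.2653 0.2302] rpy [179.6  -0.2  87. ] w 0.0881 shift mm [-500.5  212.    20.2] turn [ 0.38 -0.15  0.02]
```

To row units: -0.05 m is -0.8, -0.03 m is -0.48, 0.3 degrees is 0.0017.

Request:
step_hand:
  segments:
    - [[-0.48, 0.2032, 0], [0.0017, 0, 0]]
    - [[-0.8, 0.3392, 0], [0, 0, 0]]
    - [[-0.8, 0.3392, 0], [0, 0, 0]]
    - [[-0.8, 0.3392, 0], [0, 0, 0]]
    - [[-0.8, 0.3392, 0], [0, 0, 0]]
    - [[-0.8, 0.3392, 0], [0, 0, 0]]
    - [[-0.8, 0.3392, 0], [0, 0, 0]]
    - [[-0.8, 0.3392, 0], [0, 0, 0]]

```text
clock: 11.62
eef_pos: [0.5669, -0.1254, 0.2256]
tcp_rot: [-179.7, 0.0, 87.0]
ft_force: [-0.1, 0.1, 0.1]
gripper_width: 0.0878
finger_force: 0.0
```

Request:
step_hand:
  segments:
    - [[-0.8, 0.3392, 0], [0, 0, 0]]
    - [[-0.64, 0.272, 0], [0, 0, 0]]
    - [[-0.48, 0.2032, 0], [0, 0, 0]]
    - [[0, 0, 0], [0, 0, 0]]
    - [[0, 0, 0], [0, 0, 0]]

```text
clock: 12.25
eef_pos: [0.6112, -0.2449, 0.2255]
tcp_rot: [-179.7, -0.1, 87.1]
ft_force: [-0.1, 0.1, 0.2]
gripper_width: 0.088
finger_force: 0.0
```

Run:
```python
from h import *
import pickle
go(.613,-.2455,.094,87)
c=viewer.get_calibration("wrist"); cv2.imwrite("pics/w4.png",viewer.snapshot("wrist")[:,:,::-1]); pickle.dump(c,open("w4.pkl","wb"))
```

```text
t 12.25 pos [ 0.6112 -0.2449  0.2255] rpy [-1.797e+02 -1.000e-01  8.710e+01] w 0.088 shift mm [ -0.6   2.5 131.5] turn [-0.29 -0.06  0.07]
```

View pics/w4.png

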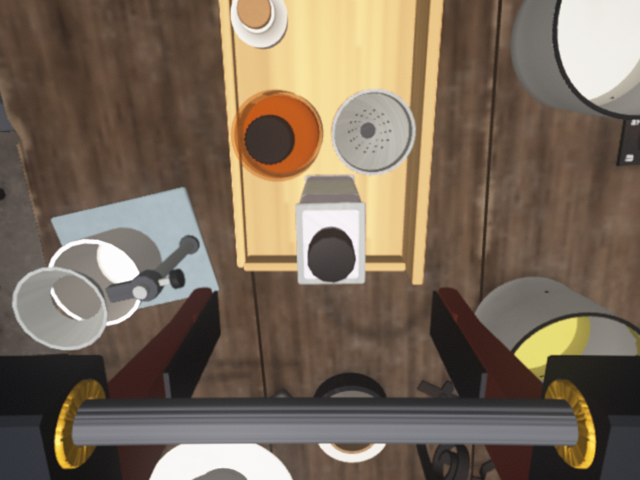

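Below the gripper: tin cap at (331,252) square to the tool, cone rim centre (373,132), amber cap (269,139). All as measured.

Run:
```python
from h import *
import pickle
c=pickle.load(open("w4.pkl","rb"))
print("tin",plane(c,331,252,.160),"tin body top",plane(c,331,243,.135),"cone",plane(c,373,132,.058),"amber",plane(c,269.5,139,.119),"sleeve",plane(c,60,308,.116))
```

```text
tin [ 0.6148596  -0.24058344  0.16      ] tin body top [ 0.61497007 -0.24311066  0.135     ] cone [ 0.6497069  -0.18238971  0.058     ] amber [ 0.58057032 -0.18001567  0.119     ] sleeve [ 0.42677266 -0.28653522  0.116     ]
```

Request:
step_hand:
  segments:
    - [[-0.0096, 0.04, 0.48], [-0.0017, 0, 0]]
    - [[0, 0, 0.48], [0, 0, 0]]
    - [[0, 0, 0.48], [0, 0, 0]]
    - [[0, 0, 0.32], [0, 0, 0]]
    - [[0, 0, 0.16], [0, 0, 0]]
    - [[0, 0, 0.16], [0, 0, 0]]
    - [[0, 0, 0], [0, 0, 0]]

```text
clock: 13.18
eef_pos: [0.6141, -0.2467, 0.0965]
tcp_rot: [179.9, -0.0, 87.0]
ft_force: [0.4, 0.8, 0.9]
gripper_width: 0.0882
finger_force: 0.0
```

Run:
```python
from h import *
go(.613,-.2455,.094,87)
```

```text
t 13.18 pos [ 0.6141 -0.2467  0.0965] rpy [179.9  -0.   87. ] w 0.0882 shift mm [ 1.2 -1.1  2.5] turn [ 0.08 -0.    0.04]
```

To row units: 0.003 m is 0.048.

Request:
step_hand:
  segments:
    - [[0.048, 0, 0], [0, 0, 0]]
    - [[0, 0, 0], [0, 0, 0]]

```text
clock: 13.42
eef_pos: [0.6148, -0.2435, 0.0974]
tcp_rot: [179.8, 0.0, 87.1]
ft_force: [0.4, -0.5, -0.0]
gripper_width: 0.0878
finger_force: 0.0
```

Request:
step_hand:
  segments:
    - [[0, 0, 0], [0, 0, 0]]
    - [[0, 0, 0], [0, 0, 0]]
    - [[0, 0, 0], [0, 0, 0]]
    - [[0, 0, 0], [0, 0, 0]]
    - [[0, 0, 0], [0, 0, 0]]
    - [[0, 0, 0], [0, 0, 0]]
  jaw: 0.02
  grip_force: 35

```text
clock: 14.18
eef_pos: [0.6143, -0.2439, 0.0967]
tcp_rot: [179.9, 0.0, 87.0]
ft_force: [0.7, -0.5, -0.5]
gripper_width: 0.0421
finger_force: 34.9
```

Run:
```python
from h import *
go(.42,.183,.21,87)
```

```text
t 14.18 pos [ 0.6143 -0.2439  0.0967] rpy [179.9   0.   87. ] w 0.0421 shift mm [ 416.2 -216.  -113.7] turn [0.1  0.   0.03]
```

Request:
step_hand:
  segments:
    - [[0, 0, -0.16], [0, 0, 0]]
    - [[0, 0, -0.32], [0, 0, 0]]
    - [[0, 0, -0.48], [0, 0, 0]]
    - [[0, 0, -0.48], [0, 0, 0]]
    - [[0, 0, -0.4], [0, 0, 0]]
    - [[0, 0, 0], [0, 0, 0]]

```text
clock: 14.92
eef_pos: [0.6155, -0.2441, 0.2151]
tcp_rot: [179.6, 0.1, 87.0]
ft_force: [0.5, -0.1, -3.1]
gripper_width: 0.0416
finger_force: 34.9
```

Run:
```python
from h import *
go(.421,.183,.21,87)
```

```text
t 14.93 pos [ 0.6155 -0.2441  0.2151] rpy [1.796e+02 1.000e-01 8.700e+01] w 0.0416 shift mm [ 416.4 -216.4    3. ] turn [0.39 0.09 0.03]
```

To row units: 0.04 m is 0.64, -0.008 m is -0.128, 0.4 degrees is 0.0022.

Request:
step_hand:
  segments:
    - [[0, 0, -0.32], [0, 0, 0]]
    - [[0.24, -0.128, -0.32], [0.0022, 0, 0]]
    - [[0.48, -0.2496, 0], [0, 0, 0]]
    - [[0.64, -0.3328, 0], [0, 0, 0]]
    - [[0.64, -0.3328, 0], [0, 0, 0]]
    - [[0.64, -0.3328, 0], [0, 0, 0]]
    - [[0.64, -0.3328, 0], [0, 0, 0]]
    - [[0.64, -0.3328, 0], [0, 0, 0]]

```text
clock: 15.92
eef_pos: [0.4977, 0.0097, 0.2526]
tcp_rot: [-179.7, 0.0, 87.1]
ft_force: [0.8, 0.3, -2.7]
gripper_width: 0.0418
finger_force: 34.9
```

Request:
step_hand:
  segments:
    - [[0.64, -0.3328, 0], [0, 0, 0]]
    - [[0.64, -0.3328, 0], [0, 0, 0]]
    - [[0.64, -0.3328, 0], [0, 0, 0]]
    - [[0.48, -0.2496, 0], [0, 0, 0]]
    - [[0.32, -0.1664, 0], [0, 0, 0]]
    - [[0, 0, 0], [0, 0, 0]]
    - [[0, 0, 0], [0, 0, 0]]

```text
clock: 16.8
eef_pos: [0.4197, 0.1812, 0.2528]
tcp_rot: [-179.7, 0.0, 87.0]
ft_force: [-0.6, -0.7, -2.8]
gripper_width: 0.0416
finger_force: 34.9
```

Run:
```python
from h import *
go(.421,.183,.0917,87)
```

```text
t 16.8 pos [0.4197 0.1812 0.2528] rpy [-179.7    0.    87. ] w 0.0416 shift mm [  2.    2.1 161.1] turn [-0.29  0.05  0.02]
```

To row units: 0.035 m is 0.56, 0.03 m is 0.48, -0.3 degrees is -0.0017.

Request:
step_hand:
  segments:
    - [[0, 0.016, 0.4], [-0.0017, 0, 0]]
    - [[0, 0, 0.56], [0, 0, 0]]
    - [[0, 0, 0.56], [0, 0, 0]]
    - [[0, 0, 0.48], [0, 0, 0]]
    - [[0, 0, 0.32], [0, 0, 0]]
    - [[0, 0, 0.128], [0, 0, 0]]
    - [[0, 0, 0], [0, 0, 0]]

```text
clock: 17.68
eef_pos: [0.4208, 0.1812, 0.0997]
tcp_rot: [-180.0, 0.0, 87.0]
ft_force: [1.0, -0.4, -2.3]
gripper_width: 0.0419
finger_force: 34.9
```

Run:
```python
from h import *
go(.421,.183,.0917,87)
```

```text
t 17.68 pos [0.4208 0.1812 0.0997] rpy [-180.    0.   87.] w 0.0419 shift mm [1.8 0.1 8. ] turn [-0.03  0.02 -0.02]
```

To row units: 0.005 m is 0.08, 0.002 m is 0.032.

Request:
step_hand:
  segments:
    - [[0, 0, 0.08], [0, 0, 0]]
    - [[0, 0, 0.032], [0, 0, 0]]
    - [[0, 0, 0], [0, 0, 0]]

```text
clock: 18.05
eef_pos: [0.4208, 0.1817, 0.0929]
tcp_rot: [180.0, 0.0, 87.0]
ft_force: [0.3, -0.3, -2.5]
gripper_width: 0.0419
finger_force: 34.9
```

Request:
step_hand:
  segments:
    - [[0, 0, 0.016], [0, 0, 0]]
    - [[0, 0, 0.008], [0, 0, 0]]
    - [[0, 0, 0], [0, 0, 0]]

```text
clock: 18.42
eef_pos: [0.4208, 0.1818, 0.0915]
tcp_rot: [180.0, 0.0, 87.0]
ft_force: [-1.3, 0.6, 2.5]
gripper_width: 0.0419
finger_force: 34.9
```

To row units: -0.04 m is -0.64, -0.03 m is -0.48.

Request:
step_hand:
  segments:
    - [[0, 0, 0], [0, 0, 0]]
    - [[0, 0, 0], [0, 0, 0]]
    - [[0, 0, 0], [0, 0, 0]]
    - [[0, 0, -0.32], [0, 0, 0]]
    - [[0, 0, -0.48], [0, 0, 0]]
    - [[0, 0, -0.64], [0, 0, 0]]
    - [[0, 0, -0.64], [0, 0, 0]]
    - [[0, 0, 0], [0, 0, 0]]
  jaw: 0.088

```text
clock: 19.42
eef_pos: [0.4222, 0.1826, 0.2239]
tcp_rot: [179.7, -0.1, 87.0]
ft_force: [1.4, -0.8, 0.5]
gripper_width: 0.0876
finger_force: 0.0
```

Run:
```python
from h import *
go(.5805,-.180,.21,135)
```

```text
t 19.43 pos [0.4222 0.1826 0.2239] rpy [ 1.797e+02 -1.000e-01  8.700e+01] w 0.0876 shift mm [-353.9  176.9   14.2] turn [ 3.300e-01  3.000e-02 -4.798e+01]
```

To row units: -0.045 m is -0.72, -0.04 m is -0.64, 0.3 degrees is 0.0017.

Request:
step_hand:
  segments:
    - [[-0.384, 0.1904, 0], [0.0017, 0, 0]]
    - [[-0.72, 0.36, 0], [0, 0, 0]]
    - [[-0.72, 0.36, 0], [0, 0, 0]]
    - [[-0.72, 0.36, 0], [0, 0, 0]]
    - [[-0.72, 0.36, 0], [0, 0, 0]]
    - [[-0.72, 0.36, 0], [0, 0, 0]]
    - [[-0.72, 0.36, 0], [0, 0, 0]]
    - [[-0.64, 0.32, 0], [0, 0, 0]]

```text
clock: 20.42
eef_pos: [0.57, -0.1623, 0.2189]
tcp_rot: [-179.6, 0.0, 87.0]
ft_force: [-0.5, -0.0, 0.5]
gripper_width: 0.088
finger_force: 0.0
```

Request:
step_hand:
  segments:
    - [[-0.32, 0.16, 0], [0, 0, 0]]
    - [[0, 0, 0], [0, 0, -0.0556]]
    - [[0, 0, 0], [0, 0, -0.0556]]
    - [[0, 0, 0], [0, 0, -0.0556]]
    - [[0, 0, 0], [0, 0, -0.0556]]
    - [[0, 0, 0], [0, 0, -0.0444]]
    - [[0, 0, 0], [0, 0, 0]]

```text
clock: 21.3
eef_pos: [0.5787, -0.1798, 0.2198]
tcp_rot: [-179.8, -0.3, 135.0]
ft_force: [0.8, -0.2, -0.5]
gripper_width: 0.0878
finger_force: 0.0
```

Run:
```python
from h import *
go(.5805,-.180,.054,135); print(r.observe()["joints"].round(0))
```

```text
t 21.3 pos [ 0.5787 -0.1798  0.2198] rpy [-179.8   -0.3  135. ] w 0.0878 shift mm [ -2.3   1.7 165.8] turn [-0.2  -0.3   0.04]
[ 37.  26. -34.  92.  15.  67.  45.]
```

To row units: 0.04 m is 0.64, 0.03 m is 0.48, -0.3 degrees is -0.0017.

Request:
step_hand:
  segments:
    - [[-0.032, 0.016, 0.48], [-0.0011, -0.0017, 0]]
    - [[0, 0, 0.64], [0, 0, 0]]
    - [[0, 0, 0.48], [0, 0, 0]]
    - [[0, 0, 0.32], [0, 0, 0]]
    - [[0, 0, 0], [0, 0, 0]]

```text
clock: 21.92
eef_pos: [0.5803, -0.1811, 0.0991]
tcp_rot: [-179.9, -0.1, 135.0]
ft_force: [-0.4, -0.8, 0.9]
gripper_width: 0.0878
finger_force: 0.0
```

Run:
```python
from h import *
go(.5805,-.180,.054,135)
```

```text
t 21.93 pos [ 0.5803 -0.1811  0.0991] rpy [-1.799e+02 -1.000e-01  1.350e+02] w 0.0878 shift mm [ 0.6  1.  45.1] turn [-0.06 -0.06 -0.02]
```

The manual's scale: shifts go in shares of 62.5 mm and turns go in shares of 180 degrees. Converting my numbers, 0.02 m is 0.32, 0.015 m is 0.24.

Request:
step_hand:
  segments:
    - [[0, 0.016, 0.32], [0, 0, 0]]
    - [[0, 0, 0.24], [0, 0, 0]]
    - [[0, 0, 0.128], [0, 0, 0]]
    - [[0, 0, 0], [0, 0, 0]]

```text
clock: 22.42
eef_pos: [0.5814, -0.181, 0.0567]
tcp_rot: [-180.0, 0.0, 135.0]
ft_force: [-0.4, 0.4, 0.1]
gripper_width: 0.0884
finger_force: 0.0
```

Request:
step_hand:
  segments:
    - [[0, 0, 0], [0, 0, 0]]
    - [[0, 0, 0], [0, 0, 0]]
    - [[0, 0, 0], [0, 0, 0]]
    - [[0, 0, 0], [0, 0, 0]]
    - [[0, 0, 0], [0, 0, 0]]
    - [[0, 0, 0], [0, 0, 0]]
  jaw: 0.04
  grip_force: 30

```text
clock: 23.18
eef_pos: [0.582, -0.1813, 0.0578]
tcp_rot: [180.0, 0.1, 135.0]
ft_force: [-1.4, -0.3, 5.0]
gripper_width: 0.0619
finger_force: 30.0
```

Run:
```python
from h import *
go(.415,.101,.16,135)
```

```text
t 23.18 pos [ 0.582  -0.1813  0.0578] rpy [1.80e+02 1.00e-01 1.35e+02] w 0.0619 shift mm [ 317.5   81.6 -102.8] turn [0.   0.11 0.02]
```

Request:
step_hand:
  segments:
    - [[0, 0, -0.16], [0, 0, 0]]
    - [[0, 0, -0.32], [0, 0, 0]]
    - [[0, 0, -0.48], [0, 0, 0]]
    - [[0, 0, -0.48], [0, 0, 0]]
    - [[0, 0, -0.48], [0, 0, 0]]
    - [[0, 0, -0.32], [0, 0, 0]]
    - [[0, 0, 0], [0, 0, 0]]

```text
clock: 24.05
eef_pos: [0.5827, -0.1809, 0.2]
tcp_rot: [179.9, 0.3, 135.0]
ft_force: [0.4, -0.1, -0.9]
gripper_width: 0.0617
finger_force: 30.0
```

Run:
```python
from h import *
go(.415,.101,.19,87)
```

```text
t 24.05 pos [ 0.5827 -0.1809  0.2   ] rpy [179.9   0.3 135. ] w 0.0617 shift mm [317.9  80.9   8.6] turn [ 0.22  0.22 48.04]
```

Run:
```python
from h import *
print(r.observe()["ft_force"])
a=viewer.snapshot("scene")[90:290,270:470,::-1]; b=viewer.snapshot("wrist")[:,:,::-1]
cv2.imwrite("pics/a1.png",np.hstack([cv2.resize(a,(400,400)),cv2.resize(b[:,80:560],(400,400))]))
```

```text
[ 0.38765965 -0.13803313 -0.93465512]
```

View pics/a1.png

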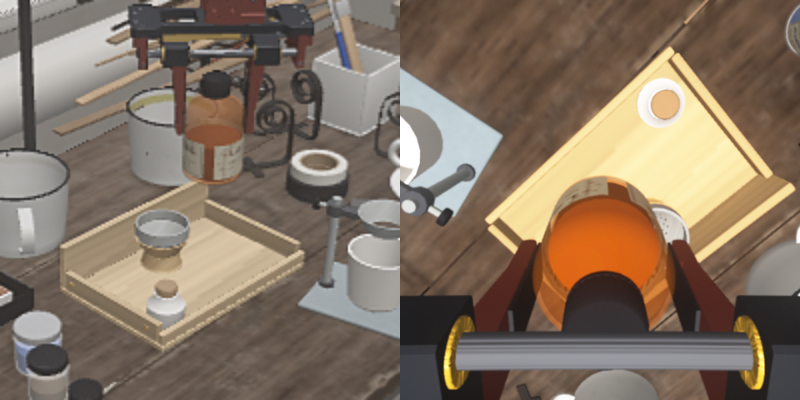

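The amber bottle hangs upright in the fingers (left half, at about (213,140)); the cone is still in its ring at (162,230).

To row units: 0.04 m is 0.64, 0.03 m is 0.48.

Request:
step_hand:
  segments:
    - [[0.288, 0.0736, 0], [0, 0, 0]]
    - [[0.48, 0.1216, 0], [0, 0, 0]]
    - [[0.64, 0.1632, 0], [0, 0, 0]]
    - [[0.64, 0.1632, 0], [0, 0, 0]]
    - [[0.64, 0.1632, 0], [0, 0, 0]]
    - [[0.64, 0.1632, 0], [0, 0, 0]]
    - [[0.64, 0.1632, 0], [0, 0, 0]]
    - [[0.64, 0.1632, 0], [0, 0, 0]]

```text
clock: 25.15
eef_pos: [0.4274, 0.0762, 0.1962]
tcp_rot: [-179.9, 0.0, 135.1]
ft_force: [0.8, -0.2, -1.3]
gripper_width: 0.0621
finger_force: 30.0
```

Request:
step_hand:
  segments:
    - [[0.32, 0.08, 0], [0, 0, 0]]
    - [[0.16, 0.0416, 0], [0, 0, 0.0278]]
    - [[0, 0, 0], [0, 0, 0.05]]
    - [[0, 0, 0], [0, 0, 0.0556]]
    - [[0, 0, 0], [0, 0, 0.0556]]
    - [[0, 0, 0], [0, 0, 0.05]]
    - [[0, 0, 0], [0, 0, 0.0278]]
    - [[0, 0, 0], [0, 0, 0]]

```text
clock: 26.15
eef_pos: [0.4126, 0.1015, 0.1963]
tcp_rot: [-180.0, 0.1, 87.1]
ft_force: [0.3, 0.5, -2.5]
gripper_width: 0.0616
finger_force: 30.0
```

Run:
```python
from h import *
go(.415,.101,.0528,87)
```

```text
t 26.15 pos [0.4126 0.1015 0.1963] rpy [-1.80e+02  1.00e-01  8.71e+01] w 0.0616 shift mm [ -0.2   2.5 143.5] turn [-0.02  0.08  0.13]
```

To row units: 0.035 m is 0.56, 0.025 m is 0.4.

Request:
step_hand:
  segments:
    - [[0, 0.032, 0.4], [0, 0, 0]]
    - [[0, 0, 0.56], [0, 0, 0]]
    - [[0, 0, 0.56], [0, 0, 0]]
    - [[0, 0, 0.4], [0, 0, 0]]
    - [[0, 0, 0.192], [0, 0, 0]]
    - [[0, 0, 0.064], [0, 0, 0]]
    - [[0, 0, 0], [0, 0, 0]]

```text
clock: 27.02
eef_pos: [0.4163, 0.1011, 0.0614]
tcp_rot: [179.9, 0.0, 87.1]
ft_force: [0.2, 0.3, -2.1]
gripper_width: 0.0621
finger_force: 30.0
```

Run:
```python
from h import *
go(.415,.101,.0528,87)
```

```text
t 27.02 pos [0.4163 0.1011 0.0614] rpy [179.9   0.   87.1] w 0.0621 shift mm [-0.2 -1.3  8.6] turn [0.09 0.04 0.06]
```

To row units: 0.004 m is 0.064, 0.002 m is 0.032.

Request:
step_hand:
  segments:
    - [[0, 0, 0.064], [0, 0, 0]]
    - [[0, 0, 0.032], [0, 0, 0]]
    - [[0, 0, 0], [0, 0, 0]]

```text
clock: 27.4
eef_pos: [0.4161, 0.1008, 0.055]
tcp_rot: [179.9, 0.1, 87.0]
ft_force: [-0.0, 0.4, -0.8]
gripper_width: 0.0623
finger_force: 30.0
```

Request:
step_hand:
  segments:
    - [[0, 0, 0.016], [0, 0, 0]]
    - [[0, 0, 0.016], [0, 0, 0]]
    - [[0, 0, 0], [0, 0, 0]]

```text
clock: 27.78
eef_pos: [0.416, 0.1008, 0.0529]
tcp_rot: [180.0, 0.1, 87.0]
ft_force: [-0.2, -0.1, -1.6]
gripper_width: 0.0622
finger_force: 30.0
```

Request:
step_hand:
  segments:
    - [[0, 0, 0.016], [0, 0, 0]]
    - [[0, 0, 0], [0, 0, 0]]

```text
clock: 28.02
eef_pos: [0.4161, 0.1009, 0.0526]
tcp_rot: [179.9, 0.1, 87.0]
ft_force: [-4.2, -0.2, 11.8]
gripper_width: 0.0621
finger_force: 30.0
```

To row units: -0.04 m is -0.64, -0.03 m is -0.48.

Request:
step_hand:
  segments:
    - [[0, 0, 0], [0, 0, 0]]
    - [[0, 0, 0], [0, 0, 0]]
    - [[0, 0, 0], [0, 0, 0]]
    - [[0, 0, -0.32], [0, 0, 0]]
    - [[0, 0, -0.48], [0, 0, 0]]
    - [[0, 0, -0.64], [0, 0, 0]]
    - [[0, 0, -0.64], [0, 0, 0]]
    - [[0, 0, -0.48], [0, 0, 0]]
  jaw: 0.088

```text
clock: 29.02
eef_pos: [0.4161, 0.1011, 0.2136]
tcp_rot: [179.9, 0.0, 87.0]
ft_force: [0.8, -0.6, 0.0]
gripper_width: 0.0878
finger_force: 0.0
```

Run:
```python
from h import *
go(.650,-.1824,.16,87)
```

```text
t 29.02 pos [0.4161 0.1011 0.2136] rpy [179.9   0.   87. ] w 0.0878 shift mm [-271.   248.1   54.3] turn [0.13 0.04 0.03]
```

To row units: -0.04 m is -0.64, -0.02 m is -0.32.

Request:
step_hand:
  segments:
    - [[-0.336, 0.3056, 0], [0, 0, 0]]
    - [[-0.64, 0.5856, 0], [0, 0, 0]]
    - [[-0.64, 0.5856, 0], [0, 0, 0]]
    - [[-0.64, 0.5856, 0], [0, 0, 0]]
    - [[-0.64, 0.5856, 0], [0, 0, 0]]
    - [[-0.64, 0.5856, 0], [0, 0, 0]]
    - [[-0.48, 0.4384, 0], [0, 0, 0]]
    - [[-0.32, 0.2944, 0], [0, 0, 0]]

```text
clock: 30.02
eef_pos: [0.6501, -0.1846, 0.2115]
tcp_rot: [180.0, 0.1, 86.9]
ft_force: [-0.7, -0.1, 0.2]
gripper_width: 0.0878
finger_force: 0.0
```

Request:
step_hand:
  segments:
    - [[0, 0, 0], [0, 0, -0.0556]]
    - [[0, 0, 0], [0, 0, -0.0556]]
    - [[0, 0, 0], [0, 0, -0.0556]]
    - [[0, 0, 0], [0, 0, -0.0556]]
    - [[0, 0, 0], [0, 0, -0.0556]]
    - [[0, 0, 0], [0, 0, -0.0556]]
    - [[0, 0, 0], [0, 0, -0.0556]]
    - [[0, 0, 0], [0, 0, -0.0556]]

```text
clock: 31.02
eef_pos: [0.6493, -0.1826, 0.212]
tcp_rot: [-180.0, 0.0, 167.4]
ft_force: [-0.4, 0.5, 0.5]
gripper_width: 0.088
finger_force: 0.0
```

Request:
step_hand:
  segments:
    - [[0, 0, 0], [0, 0, -0.0556]]
    - [[0, 0, 0], [0, 0, 0]]
    - [[0, 0, 0], [0, 0, 0]]

```text
clock: 31.4
eef_pos: [0.6493, -0.1825, 0.2122]
tcp_rot: [-180.0, 0.0, 176.8]
ft_force: [-0.0, -0.3, -0.8]
gripper_width: 0.0882
finger_force: 0.0
```

Run:
```python
from h import *
import pickle
go(.650,-.1824,.046,177); print(r.observe()["joints"].round(0))
c=viewer.get_calibration("wrist"); w=viewer.snapshot("wrist")[:,:,::-1]; cv2.imwrite("pics/w5.png",w); pickle.dump(c,open("w5.pkl","wb"))
t=viewer.snapshot("scene")[280:480,220:420,::-1]
cv2.imwrite("pics/w5v.png",np.hstack([w[:,90:550],cv2.resize(t,(340,480))]))
```

```text
t 31.4 pos [ 0.6493 -0.1825  0.2122] rpy [-180.     0.   176.8] w 0.0882 shift mm [ -0.6   0.3 166.2] turn [-0.04  0.04 -0.19]
[ 41.  37. -47.  82.  27.  73.  78.]
```

View pics/w5v.png

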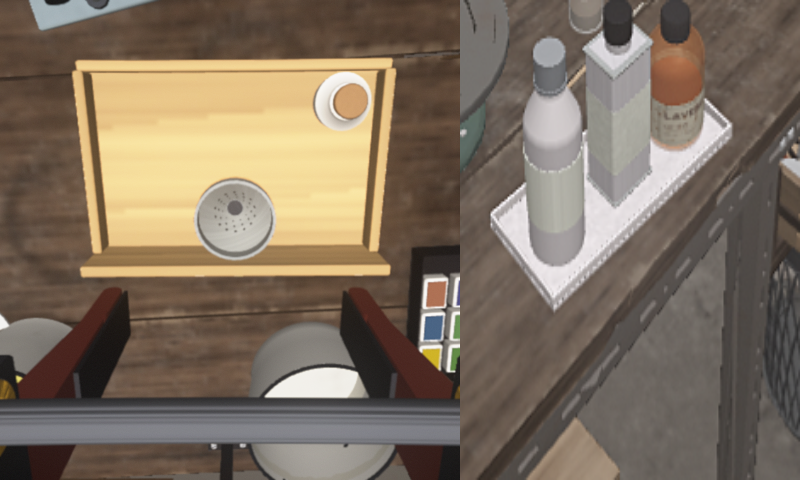

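The three stand upright on the tray (right half). The cone rim centre is at picture (324.5,219).

Run:
```python
from h import *
import pickle
c=pickle.load(open("w5.pkl","rb"))
print("cone",plane(c,324.5,219,.058),"mug rim near",plane(c,402,366,.09), "board top L",plane(c,170,270,.063),plane(c,480,270,.063))
```

```text
cone [ 0.64855465 -0.18285946  0.058     ] mug rim near [ 0.75812993 -0.13017665  0.09      ] board top L [ 0.68125789 -0.30394537  0.063     ] [ 0.69432263 -0.06552728  0.063     ]
```

Request:
step_hand:
  segments:
    - [[0, 0, 0.48], [0, 0, 0]]
    - [[0, 0, 0.64], [0, 0, 0]]
    - [[0, 0, 0.48], [0, 0, 0]]
    - [[0, 0, 0], [0, 0, 0]]

```text
clock: 32.0
eef_pos: [0.648, -0.1824, 0.1102]
tcp_rot: [-180.0, -0.2, 177.0]
ft_force: [0.9, 0.3, 1.4]
gripper_width: 0.0875
finger_force: 0.0
```

Run:
```python
from h import *
go(.650,-.1824,.046,177)
```

```text
t 32.0 pos [ 0.648  -0.1824  0.1102] rpy [-180.    -0.2  177. ] w 0.0875 shift mm [-2.2  0.2 64.2] turn [-0.02 -0.18 -0.03]
```

To row units: 0.02 m is 0.32, 0.014 m is 0.224, -0.2 degrees is -0.0011.

Request:
step_hand:
  segments:
    - [[-0.024, 0, 0.32], [0, -0.0011, 0]]
    - [[0, 0, 0.32], [0, 0, 0]]
    - [[0, 0, 0.224], [0, 0, 0]]
    - [[0, 0, 0.096], [0, 0, 0]]
    - [[0, 0, 0], [0, 0, 0]]

```text
clock: 32.62
eef_pos: [0.6511, -0.1826, 0.0521]
tcp_rot: [-180.0, 0.2, 177.0]
ft_force: [-0.7, 0.1, -0.5]
gripper_width: 0.088
finger_force: 0.0
```

Run:
```python
from h import *
go(.6495,-.1824,.046,177)
```

```text
t 32.62 pos [ 0.6511 -0.1826  0.0521] rpy [-180.     0.2  177. ] w 0.088 shift mm [1.7 0.1 6.1] turn [-0.04  0.23  0.03]
```

To row units: 0.004 m is 0.064, 0.0015 m is 0.024, 0.2 degrees is 0.0011.

Request:
step_hand:
  segments:
    - [[0.024, 0, 0.064], [0, 0.0011, 0]]
    - [[0, 0, 0.024], [0, 0, 0]]
    - [[0, 0, 0], [0, 0, 0]]

```text
clock: 33.0
eef_pos: [0.6498, -0.1827, 0.047]
tcp_rot: [-179.9, 0.1, 177.0]
ft_force: [-0.2, -0.1, -0.5]
gripper_width: 0.0876
finger_force: 0.0
```

Request:
step_hand:
  segments:
    - [[0, 0, 0], [0, 0, 0]]
    - [[0, 0, 0], [0, 0, 0]]
    - [[0, 0, 0], [0, 0, 0]]
    - [[0, 0, 0], [0, 0, 0]]
    - [[0, 0, 0], [0, 0, 0]]
    - [[0, 0, 0], [0, 0, 0]]
  jaw: 0.04
  grip_force: 15

```text
clock: 33.75
eef_pos: [0.6498, -0.1828, 0.047]
tcp_rot: [-179.9, 0.1, 177.0]
ft_force: [1.0, -0.2, 0.3]
gripper_width: 0.0618
finger_force: 15.0
```

Run:
```python
from h import *
go(.427,-.2875,.2,190); print(r.observe()["ft_force"])
```

```text
t 33.75 pos [ 0.6498 -0.1828  0.047 ] rpy [-1.799e+02  1.000e-01  1.770e+02] w 0.0618 shift mm [ 216.9 -116.3 -153.1] turn [ -0.07   0.06 -12.98]
[ 0.996487   -0.23769291  0.3348285 ]
```

To row units: -0.03 m is -0.48, -0.02 m is -0.32, -7 degrees is -0.0389.

Request:
step_hand:
  segments:
    - [[0, 0, -0.16], [0, 0, 0]]
    - [[0, 0, -0.32], [0, 0, 0]]
    - [[0, 0, -0.48], [0, 0, 0]]
    - [[0, 0, -0.48], [0, 0, 0]]
    - [[0, 0, -0.48], [0, 0, 0]]
    - [[0, 0, -0.32], [0, 0, -0.0333]]
    - [[0, 0, 0], [0, 0, -0.0389]]
    - [[0, 0, 0], [0, 0, 0]]

```text
clock: 34.75
eef_pos: [0.6498, -0.1824, 0.1884]
tcp_rot: [-179.9, 0.1, -170.0]
ft_force: [0.2, 0.2, -1.3]
gripper_width: 0.0615
finger_force: 15.0
```

Run:
```python
from h import *
go(.427,-.2875,.19,190)
```

```text
t 34.75 pos [ 0.6498 -0.1824  0.1884] rpy [-1.799e+02  1.000e-01 -1.700e+02] w 0.0615 shift mm [237.7 -64.9  -2. ] turn [-0.08  0.12 -0.01]
```

To row units: 0.04 m is 0.64, 0.03 m is 0.48.

Request:
step_hand:
  segments:
    - [[0.32, -0.088, 0], [0, 0, 0]]
    - [[0.64, -0.176, 0], [0, 0, 0]]
    - [[0.64, -0.176, 0], [0, 0, 0]]
    - [[0.48, -0.128, 0], [0, 0, 0]]
    - [[0, 0, 0], [0, 0, 0]]
    - [[0, 0, 0], [0, 0, 0]]

```text
clock: 35.5
eef_pos: [0.5284, -0.2397, 0.1874]
tcp_rot: [-179.9, 0.1, -170.1]
ft_force: [0.3, 0.7, -0.4]
gripper_width: 0.0616
finger_force: 15.0
```

Run:
```python
from h import *
import pickle
go(.427,-.2875,.19,190)
c=viewer.get_calibration("wrist"); w=viewer.snapshot("wrist")[:,:,::-1]; cv2.imwrite("pics/w6.png",w); pickle.dump(c,open("w6.pkl","wb"))
print(proj(c,np.array([.427,-.2875,.116])))
```

```text
t 35.5 pos [ 0.5284 -0.2397  0.1874] rpy [-1.799e+02  1.000e-01 -1.701e+02] w 0.0616 shift mm [108.1 -29.5  -2.7] turn [-0.07  0.1  -0.06]
[265.64938974  49.628839  ]
```

View pics/w6.png

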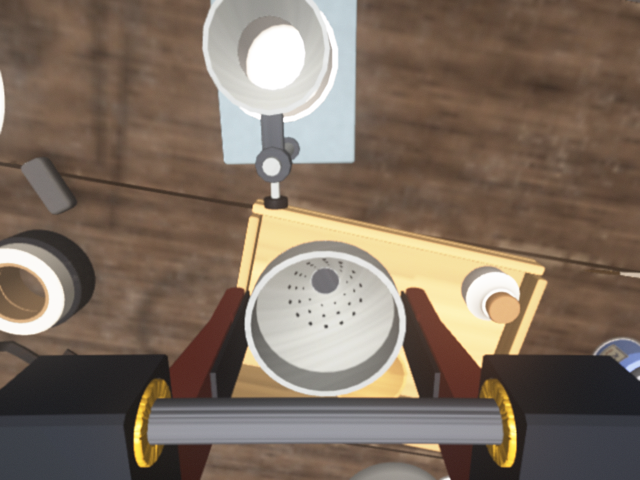

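Sleeve rim at (266,~54), lower edge v=117. The cone sits level in the fingers, rim centre (325.5,319).

Run:
```python
from h import *
import pickle
c=pickle.load(open("w6.pkl","rb"))
d=np.array([np.cos(np.radians(10)),np.sin(np.radians(10)),0])
e=plane(c,266,117.5,.116); print("from lower edge",e-d*.032)
print("L/R",plane(c,203,50,.116),plane(c,329.5,54,.116))
# perspective-true check: project rim circle at two hypotheses
for x,y in[(.427,-.2875),(.429,-.2875)]:
    P=np.array([proj(c,np.array([x+.032*np.cos(a),y+.032*np.sin(a),.116])) for a in np.arange(0,6.28,.1)]); print(x,P.min(0).round(1),P.max(0).round(1))
P=np.array([proj(c,np.array([.5284+.031*np.cos(a),-.2397+.031*np.sin(a),.1984])) for a in np.arange(0,6.28,.1)]); print("cone if centred",P.min(0).round(1),P.max(0).round(1))
```

```text
from lower edge [ 0.42739232 -0.28870674  0.116     ]
L/R [ 0.43270561 -0.31801464  0.116     ] [ 0.42341581 -0.25592224  0.116     ]
0.427 [200.7 -25.2] [330.  117.1]
0.429 [200.4 -20.4] [329.3 121.1]
cone if centred [245.2 249. ] [404.3 392.5]
```

To row units: 0.04 m is 0.64, 0.03 m is 0.48.

Request:
step_hand:
  segments:
    - [[0.48, -0.1312, 0], [0, 0, 0]]
    - [[0.64, -0.176, 0], [0, 0, 0]]
    - [[0.4, -0.112, 0], [0, 0, 0]]
    - [[0.208, -0.056, 0], [0, 0, 0]]
    - [[0, 0, 0], [0, 0, 0]]
    - [[0, 0, 0], [0, 0, 0]]

```text
clock: 36.3
eef_pos: [0.4279, -0.2873, 0.1871]
tcp_rot: [-179.9, 0.1, -169.9]
ft_force: [0.1, -0.2, -1.1]
gripper_width: 0.0615
finger_force: 15.0
```

Run:
```python
from h import *
go(.4272,-.2873,.1214,190)
```

```text
t 36.3 pos [ 0.4279 -0.2873  0.1871] rpy [-1.799e+02  1.000e-01 -1.699e+02] w 0.0615 shift mm [ 0.9  0.2 65.7] turn [-0.06  0.12  0.1 ]
```

To row units: 0.02 m is 0.32, 0.012 m is 0.192, 0.1 degrees is 0.0006.

Request:
step_hand:
  segments:
    - [[0.008, 0, 0.32], [0, 0.0006, 0]]
    - [[0, 0, 0.32], [0, 0, 0]]
    - [[0, 0, 0.192], [0, 0, 0]]
    - [[0, 0, 0.064], [0, 0, 0]]
    - [[0, 0, 0], [0, 0, 0]]

```text
clock: 36.92
eef_pos: [0.4262, -0.2882, 0.1307]
tcp_rot: [-180.0, -0.1, -170.0]
ft_force: [0.4, 0.3, -0.5]
gripper_width: 0.0614
finger_force: 15.0
```

Run:
```python
from h import *
go(.4272,-.2873,.1214,190); print(r.observe()["ft_force"])
```

```text
t 36.92 pos [ 0.4262 -0.2882  0.1307] rpy [-1.8e+02 -1.0e-01 -1.7e+02] w 0.0614 shift mm [-1.1  0.7  9.3] turn [-0.04 -0.06  0.04]
[ 0.42694423  0.29954958 -0.4864924 ]
```

To row units: 0.004 m is 0.064, 0.002 m is 0.032.

Request:
step_hand:
  segments:
    - [[-0.016, 0.008, 0.064], [0, 0, 0]]
    - [[0, 0, 0.032], [0, 0, 0]]
    - [[0, 0, 0], [0, 0, 0]]

```text
clock: 37.3
eef_pos: [0.427, -0.2877, 0.1249]
tcp_rot: [-179.9, -0.1, -170.0]
ft_force: [-0.2, 0.6, -1.8]
gripper_width: 0.0617
finger_force: 15.0
```

Request:
step_hand:
  segments:
    - [[0, 0, 0.024], [0, 0, 0]]
    - [[0, 0, 0], [0, 0, 0]]

```text
clock: 37.55
eef_pos: [0.4269, -0.2877, 0.1233]
tcp_rot: [-179.9, -0.1, -170.0]
ft_force: [-0.6, -0.3, -0.2]
gripper_width: 0.0619
finger_force: 15.0
```

Request:
step_hand:
  segments:
    - [[0, 0, 0.016], [0, 0, 0]]
    - [[0, 0, 0], [0, 0, 0]]

```text
clock: 37.8
eef_pos: [0.427, -0.2876, 0.1223]
tcp_rot: [-179.9, -0.1, -170.0]
ft_force: [0.5, 0.3, -1.2]
gripper_width: 0.0618
finger_force: 15.0
```

To row units: 0.001 m is 0.016.

Request:
step_hand:
  segments:
    - [[0, 0, 0.016], [0, 0, 0]]
    - [[0, 0, 0], [0, 0, 0]]

```text
clock: 38.05
eef_pos: [0.427, -0.2876, 0.1213]
tcp_rot: [-179.9, -0.1, -170.0]
ft_force: [0.6, -0.0, -1.5]
gripper_width: 0.0617
finger_force: 15.0
```

Request:
step_hand:
  segments:
    - [[0, 0, 0.0112], [0, 0, 0]]
    - [[0, 0, 0], [0, 0, 0]]

```text
clock: 38.3
eef_pos: [0.427, -0.2876, 0.1206]
tcp_rot: [-179.9, -0.1, -170.0]
ft_force: [-1.1, -0.4, -0.2]
gripper_width: 0.0619
finger_force: 15.0
```

To row units: 0.001 m is 0.016.

Request:
step_hand:
  segments:
    - [[0, 0, 0.016], [0, 0, 0]]
    - [[0, 0, 0], [0, 0, 0]]

```text
clock: 38.55
eef_pos: [0.427, -0.2877, 0.1196]
tcp_rot: [-179.9, -0.1, -170.0]
ft_force: [-0.2, -1.1, -0.0]
gripper_width: 0.0616
finger_force: 15.0
```

Request:
step_hand:
  segments:
    - [[0, 0, 0.0112], [0, 0, 0]]
    - [[0, 0, 0], [0, 0, 0]]

```text
clock: 38.8
eef_pos: [0.427, -0.2876, 0.1189]
tcp_rot: [-179.9, -0.1, -170.0]
ft_force: [-0.4, -0.3, -0.4]
gripper_width: 0.0617
finger_force: 15.0
```

Request:
step_hand:
  segments:
    - [[0, 0, 0], [0, 0, 0]]
    - [[0, 0, 0], [0, 0, 0]]
    - [[0, 0, 0], [0, 0, 0]]
    - [[0, 0, 0], [0, 0, 0]]
  jaw: 0.088

```text
clock: 39.3
eef_pos: [0.427, -0.2877, 0.119]
tcp_rot: [-179.9, -0.1, -170.0]
ft_force: [0.4, -0.8, -0.2]
gripper_width: 0.0875
finger_force: 0.0
```

Request:
step_hand:
  segments:
    - [[0, 0, -0.32], [0, 0, 0]]
    - [[0, 0, -0.48], [0, 0, 0]]
    - [[0, 0, -0.48], [0, 0, 0]]
    - [[0, 0, -0.48], [0, 0, 0]]
    - [[-0.8, 0, 0], [0, 0, 0]]
    - [[-0.8, 0, 0], [0, 0, 0]]
    - [[0, 0, 0], [0, 0, 0]]
    - [[0, 0, 0], [0, 0, 0]]

```text
clock: 40.3
eef_pos: [0.5254, -0.2698, 0.2295]
tcp_rot: [-179.9, -0.1, -169.9]
ft_force: [0.0, 0.4, -0.2]
gripper_width: 0.0878
finger_force: 0.0
```

Run:
```python
from h import *
import pickle
go(.416,.101,.2,87)
c=viewer.get_calibration("wrist"); w=viewer.snapshot("wrist")[:,:,::-1]; cv2.imwrite("pics/w7.png",w); pickle.dump(c,open("w7.pkl","wb"))
u,v=proj(c,np.array([.427,-.2875,.12])).round().astype(int); print(u,v)
t=viewer.snapshot("scene")[150:270,400:520,::-1]
v0=max(0,v-90);u0=max(0,u-100); print(u0,v0)
cv2.imwrite("pics/w7v.png",np.hstack([cv2.resize(w[v0:v0+200,u0:u0+200],(400,400),interpolation=cv2.INTER_CUBIC),cv2.resize(t,(400,400),interpolation=cv2.INTER_CUBIC)]))
```

```text
t 40.3 pos [ 0.5254 -0.2698  0.2295] rpy [-1.799e+02 -1.000e-01 -1.699e+02] w 0.0878 shift mm [ 42.8 384.3  29.1] turn [-1.0000e-01  1.0000e-02  1.0307e+02]
325 74
225 0
```

View pics/w7v.png

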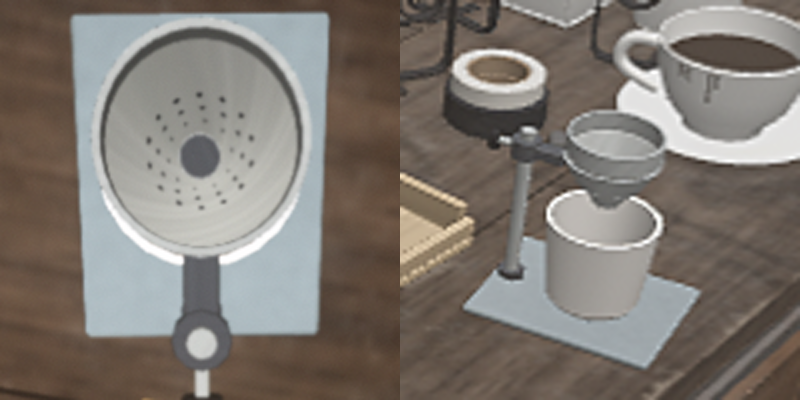

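The cone sits level in the sleeve in both views (rim centre about (325,68) in the wrist picture, foot at (325,78.5)). Checking the numbers.

Run:
```python
from h import *
import pickle
c=pickle.load(open("w7.pkl","rb"));s=viewer.get_calibration("scene")
print(tri(c,(325.1,68),s,(464.7,191)))
print("foot",plane(c,325,78.5,.084),"seat axis by rim",plane(c,325.1,68,.1324))
for z in(.1324,.138):
  P=np.array([proj(s,np.array([.427+.031*np.cos(a),-.2875+.031*np.sin(a),z])) for a in np.arange(0,6.28,.1)]); print(z,"scene rim crop px",((P.min(0)-[400,150])/.3+[400,0]).round(),((P.max(0)-[400,150])/.3+[400,0]).round())
```

```text
(array([ 0.42480644, -0.28756652,  0.12927403]), np.float64(0.0007938918646434536))
foot [ 0.42705377 -0.28744017  0.084     ] seat axis by rim [ 0.42472212 -0.2877128   0.1324    ]
0.1324 scene rim crop px [564. 108.] [664. 156.]
0.138 scene rim crop px [565. 100.] [666. 148.]
```

To row units: 0.045 m is 0.72, 0.024 m is 0.384.

Request:
step_hand:
  segments:
    - [[0.0448, 0.384, 0], [0, 0, 0]]
    - [[0.08, 0.72, 0], [0, 0, 0]]
    - [[0.08, 0.72, 0], [0, 0, 0]]
    - [[0.08, 0.72, 0], [0, 0, 0]]
    - [[0.08, 0.72, 0], [0, 0, 0]]
    - [[0.08, 0.72, 0], [0, 0, 0]]
    - [[0.08, 0.72, 0], [0, 0, 0]]
    - [[0.08, 0.72, 0], [0, 0, 0]]

```text
clock: 41.4
eef_pos: [0.4283, 0.0573, 0.2288]
tcp_rot: [-179.8, -0.0, -170.1]
ft_force: [0.6, 0.5, 0.7]
gripper_width: 0.0878
finger_force: 0.0
```

Request:
step_hand:
  segments:
    - [[0.064, 0.56, 0], [0, 0, 0]]
    - [[0.016, 0.16, 0], [0, 0, 0]]
    - [[0, 0, 0], [0, 0, 0.0556]]
    - [[0, 0, 0], [0, 0, 0.0556]]
    - [[0, 0, 0], [0, 0, 0.0556]]
    - [[0, 0, 0], [0, 0, 0.0556]]
    - [[0, 0, 0], [0, 0, 0.0556]]
    - [[0, 0, 0], [0, 0, 0.0556]]

```text
clock: 42.4
eef_pos: [0.4167, 0.0987, 0.2285]
tcp_rot: [-179.9, 0.1, 129.6]
ft_force: [0.6, -0.2, -0.3]
gripper_width: 0.088
finger_force: 0.0
```

Request:
step_hand:
  segments:
    - [[0, 0, 0], [0, 0, 0.0556]]
    - [[0, 0, 0], [0, 0, 0.0556]]
    - [[0, 0, 0], [0, 0, 0.0556]]
    - [[0, 0, 0], [0, 0, 0.0556]]
    - [[0, 0, 0], [0, 0, 0.0167]]
    - [[0, 0, 0], [0, 0, 0]]
    - [[0, 0, 0], [0, 0, 0]]

```text
clock: 43.28
eef_pos: [0.4166, 0.0998, 0.2285]
tcp_rot: [-180.0, 0.1, 87.0]
ft_force: [0.0, -0.0, 0.5]
gripper_width: 0.0879
finger_force: 0.0
```

Run:
```python
from h import *
go(.4161,.101,.054,87)
```

```text
t 43.27 pos [0.4166 0.0998 0.2285] rpy [-1.8e+02  1.0e-01  8.7e+01] w 0.0879 shift mm [  1.5  -0.5 174.5] turn [-0.04  0.1   0.03]
```

To row units: 0.045 m is 0.72, 0.03 m is 0.48.

Request:
step_hand:
  segments:
    - [[0.016, 0, 0.48], [0, 0, 0]]
    - [[0, 0, 0.72], [0, 0, 0]]
    - [[0, 0, 0.72], [0, 0, 0]]
    - [[0, 0, 0.48], [0, 0, 0]]
    - [[0, 0, 0], [0, 0, 0]]

```text
clock: 43.9
eef_pos: [0.415, 0.1009, 0.077]
tcp_rot: [-179.7, 0.1, 87.1]
ft_force: [-0.3, 0.9, 1.5]
gripper_width: 0.0877
finger_force: 0.0
```

Run:
```python
from h import *
go(.4161,.101,.046,87)
```

```text
t 43.9 pos [0.415  0.1009 0.077 ] rpy [-1.797e+02  1.000e-01  8.710e+01] w 0.0877 shift mm [ 0.2  1.2 31. ] turn [-0.29  0.1   0.1 ]
```

To row units: 0.015 m is 0.24, 0.01 m is 0.16, -0.2 degrees is -0.0011.

Request:
step_hand:
  segments:
    - [[0, 0.016, 0.24], [-0.0011, 0, 0]]
    - [[0, 0, 0.16], [0, 0, 0]]
    - [[0, 0, 0.08], [0, 0, 0]]
    - [[0, 0, 0], [0, 0, 0]]

```text
clock: 44.4
eef_pos: [0.4175, 0.1013, 0.0484]
tcp_rot: [179.8, 0.1, 87.0]
ft_force: [0.2, 0.1, 0.2]
gripper_width: 0.0879
finger_force: 0.0
```

Request:
step_hand:
  segments:
    - [[0, 0, 0], [0, 0, 0]]
    - [[0, 0, 0], [0, 0, 0]]
    - [[0, 0, 0], [0, 0, 0]]
    - [[0, 0, 0], [0, 0, 0]]
    - [[0, 0, 0], [0, 0, 0]]
    - [[0, 0, 0], [0, 0, 0]]
  jaw: 0.04
  grip_force: 30

```text
clock: 45.15
eef_pos: [0.4175, 0.1013, 0.0486]
tcp_rot: [179.8, 0.1, 87.0]
ft_force: [-2.5, 0.0, 5.9]
gripper_width: 0.0619
finger_force: 30.0
```

Run:
```python
from h import *
go(.582,-.1813,.2,135)
```

```text
t 45.15 pos [0.4175 0.1013 0.0486] rpy [1.798e+02 1.000e-01 8.700e+01] w 0.0619 shift mm [-273.9  179.4 -150.5] turn [  0.11   0.15 -47.97]
```

Request:
step_hand:
  segments:
    - [[0, 0, -0.16], [0, 0, 0]]
    - [[0, 0, -0.32], [0, 0, 0]]
    - [[0, 0, -0.64], [0, 0, 0]]
    - [[0, 0, -0.64], [0, 0, 0]]
    - [[0, 0, -0.32], [0, 0, 0]]
    - [[-0.384, 0.2512, 0], [0, 0, 0]]
    - [[-0.64, 0.4192, 0], [0, 0, 0]]
    - [[-0.64, 0.4192, 0], [0, 0, 0]]

```text
clock: 46.15
eef_pos: [0.4803, -0.007, 0.1794]
tcp_rot: [179.8, 0.1, 87.1]
ft_force: [-0.3, 0.1, -1.9]
gripper_width: 0.0621
finger_force: 30.0
```

Request:
step_hand:
  segments:
    - [[-0.64, 0.4192, 0], [0, 0, 0]]
    - [[-0.64, 0.4192, 0], [0, 0, 0]]
    - [[-0.64, 0.4192, 0], [0, 0, 0]]
    - [[-0.48, 0.3152, 0], [0, 0, 0]]
    - [[-0.32, 0.2096, 0], [0, 0, -0.0444]]
    - [[0, 0, 0], [0, 0, -0.0556]]
    - [[0, 0, 0], [0, 0, -0.0556]]
    - [[0, 0, 0], [0, 0, -0.0556]]

```text
clock: 47.15
eef_pos: [0.582, -0.1815, 0.1795]
tcp_rot: [179.9, 0.1, 125.4]
ft_force: [0.1, -0.3, -1.3]
gripper_width: 0.0619
finger_force: 30.0
```

Request:
step_hand:
  segments:
    - [[0, 0, 0], [0, 0, -0.0556]]
    - [[0, 0, 0], [0, 0, 0]]
    - [[0, 0, 0], [0, 0, 0]]

```text
clock: 47.52
eef_pos: [0.5821, -0.1816, 0.1794]
tcp_rot: [179.9, 0.2, 134.8]
ft_force: [0.9, -0.3, -1.9]
gripper_width: 0.0618
finger_force: 30.0
```

Run:
```python
from h import *
go(.582,-.1813,.0536,135)
```

```text
t 47.52 pos [ 0.5821 -0.1816  0.1794] rpy [179.9   0.2 134.8] w 0.0618 shift mm [  0.6   0.  125.8] turn [ 0.06  0.15 -0.2 ]
```

To row units: 0.035 m is 0.56, 0.03 m is 0.48, 0.1 degrees is 0.0006.

Request:
step_hand:
  segments:
    - [[0, 0, 0.4], [0, 0.0006, 0]]
    - [[0, 0, 0.56], [0, 0, 0]]
    - [[0, 0, 0.48], [0, 0, 0]]
    - [[0, 0, 0.32], [0, 0, 0]]
    - [[0, 0, 0.096], [0, 0, 0]]
    - [[0, 0, 0], [0, 0, 0]]

```text
clock: 48.28
eef_pos: [0.5828, -0.1814, 0.0637]
tcp_rot: [179.9, 0.1, 135.0]
ft_force: [-0.0, 0.2, -1.8]
gripper_width: 0.062
finger_force: 30.0
```

Run:
```python
from h import *
go(.582,-.1813,.0536,135)
```

```text
t 48.27 pos [ 0.5828 -0.1814  0.0637] rpy [1.799e+02 1.000e-01 1.350e+02] w 0.062 shift mm [ 0.6 -0.5 10.1] turn [0.07 0.08 0.  ]
```

To row units: 0.006 m is 0.096, 0.002 m is 0.032.

Request:
step_hand:
  segments:
    - [[0, 0, 0.096], [0, 0, 0]]
    - [[0, 0, 0.032], [0, 0, 0]]
    - [[0, 0, 0], [0, 0, 0]]

```text
clock: 48.65
eef_pos: [0.5825, -0.1816, 0.0554]
tcp_rot: [179.9, 0.1, 135.0]
ft_force: [-0.1, 0.0, -1.4]
gripper_width: 0.0618
finger_force: 30.0
```

Request:
step_hand:
  segments:
    - [[0, 0, 0.016], [0, 0, 0]]
    - [[0, 0, 0.016], [0, 0, 0]]
    - [[0, 0, 0], [0, 0, 0]]

```text
clock: 49.02
eef_pos: [0.5825, -0.1816, 0.0537]
tcp_rot: [180.0, 0.1, 135.0]
ft_force: [-1.7, 0.7, 3.5]
gripper_width: 0.062
finger_force: 30.0
```

Contact; release, back up, and go for the tin.

To row units: -0.04 m is -0.64, -0.03 m is -0.48.

Request:
step_hand:
  segments:
    - [[0, 0, 0], [0, 0, 0]]
    - [[0, 0, 0], [0, 0, 0]]
    - [[0, 0, 0], [0, 0, 0]]
    - [[0, 0, -0.32], [0, 0, 0]]
    - [[0, 0, -0.48], [0, 0, 0]]
    - [[0, 0, -0.64], [0, 0, 0]]
    - [[0, 0, -0.64], [0, 0, 0]]
    - [[0, 0, -0.64], [0, 0, 0]]
  jaw: 0.088

```text
clock: 50.02
eef_pos: [0.5822, -0.1811, 0.2262]
tcp_rot: [179.9, 0.1, 135.1]
ft_force: [0.8, -0.0, -0.5]
gripper_width: 0.0878
finger_force: 0.0
```

Request:
step_hand:
  segments:
    - [[0, 0, 0], [0, 0, 0.0556]]
    - [[0, 0, 0], [0, 0, 0.0556]]
    - [[0, 0, 0], [0, 0, 0.0556]]
    - [[0, 0, 0], [0, 0, 0.0556]]
    - [[0, 0, 0], [0, 0, 0.0444]]
    - [[0, 0, 0], [0, 0, 0]]

```text
clock: 50.78
eef_pos: [0.5824, -0.181, 0.2247]
tcp_rot: [179.8, 0.0, 87.1]
ft_force: [0.2, 0.3, 0.3]
gripper_width: 0.0877
finger_force: 0.0
```

Run:
```python
from h import *
go(.4208,.1818,.23,87)
```

```text
t 50.77 pos [ 0.5824 -0.181   0.2247] rpy [179.8   0.   87.1] w 0.0877 shift mm [ 354.2 -179.6   -6. ] turn [0.16 0.03 0.12]
```

To row units: 0.045 m is 0.72, 0.04 m is 0.64, 0.15 degrees is 0.0008.

Request:
step_hand:
  segments:
    - [[0.384, -0.1952, -0.096], [0.0008, 0, 0]]
    - [[0.72, -0.3648, 0], [0, 0, 0]]
    - [[0.72, -0.3648, 0], [0, 0, 0]]
    - [[0.72, -0.3648, 0], [0, 0, 0]]
    - [[0.72, -0.3648, 0], [0, 0, 0]]
    - [[0.72, -0.3648, 0], [0, 0, 0]]
    - [[0.72, -0.3648, 0], [0, 0, 0]]
    - [[0.64, -0.3248, 0], [0, 0, 0]]

```text
clock: 51.78
eef_pos: [0.4282, 0.1634, 0.2301]
tcp_rot: [-180.0, 0.0, 87.3]
ft_force: [-0.1, -0.4, 0.7]
gripper_width: 0.0878
finger_force: 0.0
```

Request:
step_hand:
  segments:
    - [[0.32, -0.1616, 0], [0, 0, 0]]
    - [[0, 0, 0], [0, 0, 0]]
    - [[0, 0, 0], [0, 0, 0]]

```text
clock: 52.15
eef_pos: [0.4212, 0.1808, 0.2296]
tcp_rot: [-180.0, 0.1, 87.1]
ft_force: [0.5, -0.0, 0.6]
gripper_width: 0.0878
finger_force: 0.0
```

Run:
```python
from h import *
go(.4208,.1818,.0915,87)
```

```text
t 52.15 pos [0.4212 0.1808 0.2296] rpy [-1.80e+02  1.00e-01  8.71e+01] w 0.0878 shift mm [  1.1  -0.4 138.1] turn [-0.04  0.05  0.09]
```

To row units: 0.04 m is 0.64, 0.03 m is 0.48.

Request:
step_hand:
  segments:
    - [[0.016, 0, 0.48], [0, 0, 0]]
    - [[0, 0, 0.64], [0, 0, 0]]
    - [[0, 0, 0.48], [0, 0, 0]]
    - [[0, 0, 0.32], [0, 0, 0]]
    - [[0, 0, 0.192], [0, 0, 0]]
    - [[0, 0, 0.048], [0, 0, 0]]
    - [[0, 0, 0], [0, 0, 0]]

```text
clock: 53.02
eef_pos: [0.4216, 0.1823, 0.0948]
tcp_rot: [-180.0, 0.0, 87.0]
ft_force: [0.6, 0.4, 0.2]
gripper_width: 0.0877
finger_force: 0.0
```

Request:
step_hand:
  segments:
    - [[0, 0, 0], [0, 0, 0]]
    - [[0, 0, 0], [0, 0, 0]]
    - [[0, 0, 0], [0, 0, 0]]
    - [[0, 0, 0], [0, 0, 0]]
    - [[0, 0, 0], [0, 0, 0]]
    - [[0, 0, 0], [0, 0, 0]]
  jaw: 0.02
  grip_force: 35

```text
clock: 53.78
eef_pos: [0.4212, 0.1824, 0.0944]
tcp_rot: [-179.9, 0.0, 87.0]
ft_force: [-0.2, 0.3, 0.8]
gripper_width: 0.0422
finger_force: 34.9
```

Run:
```python
from h import *
go(.4208,.1818,.0915,87)
```

```text
t 53.77 pos [0.4212 0.1824 0.0944] rpy [-179.9    0.    87. ] w 0.0422 shift mm [-0.6 -0.4  2.9] turn [-0.06  0.01  0.03]
```

Request:
step_hand:
  segments:
    - [[0, 0, -0.16], [0, 0, 0]]
    - [[0, 0, -0.32], [0, 0, 0]]
    - [[0, 0, -0.64], [0, 0, 0]]
    - [[0, 0, -0.64], [0, 0, 0]]
    - [[0, 0, -0.64], [0, 0, 0]]
    - [[0, 0, -0.16], [0, 0, 0]]
    - [[0, 0, 0], [0, 0, 0]]

```text
clock: 54.65
eef_pos: [0.4214, 0.182, 0.2542]
tcp_rot: [-180.0, 0.0, 87.0]
ft_force: [0.4, -0.2, -3.3]
gripper_width: 0.0414
finger_force: 34.9
```

Run:
```python
from h import *
go(.6143,-.2439,.25,87)
```

```text
t 54.65 pos [0.4214 0.182  0.2542] rpy [-180.    0.   87.] w 0.0414 shift mm [-415.3  215.     4.4] turn [-0.03  0.04  0.  ]
```

To row units: -0.04 m is -0.64, -0.03 m is -0.48.

Request:
step_hand:
  segments:
    - [[-0.24, 0.1248, 0], [0, 0, 0]]
    - [[-0.48, 0.248, 0], [0, 0, 0]]
    - [[-0.64, 0.3312, 0], [0, 0, 0]]
    - [[-0.64, 0.3312, 0], [0, 0, 0]]
    - [[-0.64, 0.3312, 0], [0, 0, 0]]
    - [[-0.64, 0.3312, 0], [0, 0, 0]]
    - [[-0.64, 0.3312, 0], [0, 0, 0]]
    - [[-0.64, 0.3312, 0], [0, 0, 0]]

```text
clock: 55.65
eef_pos: [0.5535, -0.1112, 0.2518]
tcp_rot: [-179.7, -0.0, 87.0]
ft_force: [0.2, 1.4, -2.8]
gripper_width: 0.0415
finger_force: 34.9
```

Request:
step_hand:
  segments:
    - [[-0.64, 0.3312, 0], [0, 0, 0]]
    - [[-0.64, 0.3312, 0], [0, 0, 0]]
    - [[-0.48, 0.248, 0], [0, 0, 0]]
    - [[-0.24, 0.1248, 0], [0, 0, 0]]
    - [[-0.08, 0.0416, 0], [0, 0, 0]]
    - [[0, 0, 0], [0, 0, 0]]
    - [[0, 0, 0], [0, 0, 0]]

```text
clock: 56.52
eef_pos: [0.6144, -0.2416, 0.2545]
tcp_rot: [-179.9, -0.0, 87.1]
ft_force: [-0.8, -0.5, -2.0]
gripper_width: 0.042
finger_force: 34.9
```

Run:
```python
from h import *
go(.6145,-.2435,.0994,87)
```

```text
t 56.52 pos [ 0.6144 -0.2416  0.2545] rpy [-179.9   -0.    87.1] w 0.042 shift mm [ -1.9   0.4 155.1] turn [-0.06 -0.    0.13]
```

To row units: 0.04 m is 0.64, 0.025 m is 0.4, 0.1 degrees is 0.0006.

Request:
step_hand:
  segments:
    - [[-0.024, 0, 0.4], [0, 0, 0.0006]]
    - [[0, 0, 0.64], [0, 0, 0]]
    - [[0, 0, 0.64], [0, 0, 0]]
    - [[0, 0, 0.4], [0, 0, 0]]
    - [[0, 0, 0.16], [0, 0, 0]]
    - [[0, 0, 0.064], [0, 0, 0]]
    - [[0, 0, 0], [0, 0, 0]]

```text
clock: 57.4
eef_pos: [0.6147, -0.2447, 0.1113]
tcp_rot: [180.0, 0.0, 86.9]
ft_force: [-0.3, 0.8, -3.2]
gripper_width: 0.0423
finger_force: 34.9
```

Run:
```python
from h import *
go(.6145,-.2435,.0994,87)
```

```text
t 57.4 pos [ 0.6147 -0.2447  0.1113] rpy [180.    0.   86.9] w 0.0423 shift mm [ 1.1 -0.3 11.9] turn [ 0.01  0.03 -0.06]
```

To row units: 0.007 m is 0.112, 0.003 m is 0.048.

Request:
step_hand:
  segments:
    - [[0.016, 0, 0.112], [0, 0, 0]]
    - [[0, 0, 0.048], [0, 0, 0]]
    - [[0, 0, 0], [0, 0, 0]]

```text
clock: 57.78
eef_pos: [0.6141, -0.2437, 0.1]
tcp_rot: [-179.9, 0.0, 86.9]
ft_force: [-0.5, 0.2, -3.0]
gripper_width: 0.0424
finger_force: 34.9
```

Request:
step_hand:
  segments:
    - [[0, 0, 0.016], [0, 0, 0]]
    - [[0, 0, 0.016], [0, 0, 0]]
    - [[0, 0, 0], [0, 0, 0]]

```text
clock: 58.15
eef_pos: [0.6144, -0.2437, 0.0995]
tcp_rot: [-180.0, 0.0, 86.9]
ft_force: [-3.2, 0.5, 5.5]
gripper_width: 0.0419
finger_force: 34.9
```

Contact; release and go for the white bottle.

To row units: -0.04 m is -0.64, -0.03 m is -0.48.

Request:
step_hand:
  segments:
    - [[0, 0, 0], [0, 0, 0]]
    - [[0, 0, 0], [0, 0, 0]]
    - [[0, 0, 0], [0, 0, 0]]
    - [[0, 0, -0.32], [0, 0, 0]]
    - [[0, 0, -0.48], [0, 0, 0]]
    - [[0, 0, -0.64], [0, 0, 0]]
    - [[0, 0, -0.64], [0, 0, 0]]
    - [[0, 0, -0.16], [0, 0, 0]]
  jaw: 0.088

```text
clock: 59.15
eef_pos: [0.6159, -0.2436, 0.2427]
tcp_rot: [179.7, 0.1, 86.9]
ft_force: [-0.2, 0.0, -0.7]
gripper_width: 0.088
finger_force: 0.0
```

Run:
```python
from h import *
go(.4261,.2645,.235,87)
```

```text
t 59.15 pos [ 0.6159 -0.2436  0.2427] rpy [1.797e+02 1.000e-01 8.690e+01] w 0.088 shift mm [ 497.2 -216.7    5.9] turn [ 0.25  0.09 -0.06]
```

To row units: 0.05 m is 0.8, 0.03 m is 0.48, 0.25 degrees is 0.0014.

Request:
step_hand:
  segments:
    - [[0.48, -0.2096, 0], [0.0014, 0, 0]]
    - [[0.8, -0.3488, 0], [0, 0, 0]]
    - [[0.8, -0.3488, 0], [0, 0, 0]]
    - [[0.8, -0.3488, 0], [0, 0, 0]]
    - [[0.8, -0.3488, 0], [0, 0, 0]]
    - [[0.8, -0.3488, 0], [0, 0, 0]]
    - [[0.8, -0.3488, 0], [0, 0, 0]]
    - [[0.8, -0.3488, 0], [0, 0, 0]]

```text
clock: 60.15
eef_pos: [0.4683, 0.146, 0.2392]
tcp_rot: [-179.7, 0.0, 86.9]
ft_force: [0.7, 0.2, -0.1]
gripper_width: 0.0877
finger_force: 0.0
```

Request:
step_hand:
  segments:
    - [[0.8, -0.3488, 0], [0, 0, 0]]
    - [[0.64, -0.2784, 0], [0, 0, 0]]
    - [[0.32, -0.1392, 0], [0, 0, 0]]
    - [[0.112, -0.048, 0], [0, 0, 0]]
    - [[0, 0, 0], [0, 0, 0]]
    - [[0, 0, 0], [0, 0, 0]]

```text
clock: 60.9
eef_pos: [0.4253, 0.2629, 0.2391]
tcp_rot: [-179.7, 0.0, 86.8]
ft_force: [0.0, -0.1, 0.7]
gripper_width: 0.0878
finger_force: 0.0
```

Run:
```python
from h import *
go(.4261,.2645,.0985,87)
```

```text
t 60.9 pos [0.4253 0.2629 0.2391] rpy [-179.7    0.    86.8] w 0.0878 shift mm [  1.7   1.5 140.6] turn [-0.32  0.05 -0.17]
```

To row units: 0.04 m is 0.64, 0.03 m is 0.48, -0.3 degrees is -0.0017.

Request:
step_hand:
  segments:
    - [[0.024, 0.016, 0.48], [-0.0017, 0, -0.0011]]
    - [[0, 0, 0.64], [0, 0, 0]]
    - [[0, 0, 0.48], [0, 0, 0]]
    - [[0, 0, 0.32], [0, 0, 0]]
    - [[0, 0, 0.208], [0, 0, 0]]
    - [[0, 0, 0.048], [0, 0, 0]]
    - [[0, 0, 0], [0, 0, 0]]

```text
clock: 61.78
eef_pos: [0.426, 0.2656, 0.1037]
tcp_rot: [180.0, -0.0, 87.1]
ft_force: [0.8, -0.9, 1.0]
gripper_width: 0.0879
finger_force: 0.0
```

Run:
```python
from h import *
go(.4261,.2645,.0985,87)
```

```text
t 61.77 pos [0.426  0.2656 0.1037] rpy [180.   -0.   87.1] w 0.0879 shift mm [-1.1  0.2  5.2] turn [ 0.01 -0.01  0.11]
```

Request:
step_hand:
  segments:
    - [[0, 0, 0.016], [0, 0, 0]]
    - [[0, 0, 0], [0, 0, 0]]

```text
clock: 62.02
eef_pos: [0.4259, 0.2657, 0.1028]
tcp_rot: [180.0, -0.0, 87.1]
ft_force: [-0.4, -0.7, 0.3]
gripper_width: 0.0883
finger_force: 0.0
```

Request:
step_hand:
  segments:
    - [[0, 0, 0], [0, 0, 0]]
    - [[0, 0, 0], [0, 0, 0]]
    - [[0, 0, 0], [0, 0, 0]]
    - [[0, 0, 0], [0, 0, 0]]
    - [[0, 0, 0], [0, 0, 0]]
    - [[0, 0, 0], [0, 0, 0]]
  jaw: 0.03
  grip_force: 25

```text
clock: 62.78
eef_pos: [0.4255, 0.2656, 0.1023]
tcp_rot: [-180.0, 0.0, 87.1]
ft_force: [-1.3, 0.7, 1.4]
gripper_width: 0.0531
finger_force: 25.0
```

Run:
```python
from h import *
go(.4261,.2645,.0985,87)
```

```text
t 62.77 pos [0.4255 0.2656 0.1023] rpy [-180.     0.    87.1] w 0.0531 shift mm [-1.1  0.7  3.8] turn [-0.03  0.01  0.13]
```

To row units: 0.002 m is 0.032.

Request:
step_hand:
  segments:
    - [[0, 0, 0], [0, 0, 0]]
    - [[0, 0, 0], [0, 0, 0]]
    - [[0, 0, 0.032], [0, 0, 0]]
    - [[0, 0, 0.032], [0, 0, 0]]
    - [[0, 0, 0], [0, 0, 0]]
  jaw: 0.088

```text
clock: 63.4
eef_pos: [0.4255, 0.2655, 0.0981]
tcp_rot: [-180.0, 0.0, 87.1]
ft_force: [0.6, 0.4, -0.2]
gripper_width: 0.0881
finger_force: 0.0
```

Request:
step_hand:
  segments:
    - [[0, 0, 0], [0, 0, 0]]
    - [[0, 0, 0], [0, 0, 0]]
    - [[0, 0, 0], [0, 0, 0]]
    - [[0, 0, 0], [0, 0, 0]]
    - [[0, 0, 0], [0, 0, 0]]
    - [[0, 0, 0], [0, 0, 0]]
  jaw: 0.03
  grip_force: 25

```text
clock: 64.15
eef_pos: [0.4255, 0.2657, 0.0983]
tcp_rot: [-180.0, 0.0, 87.1]
ft_force: [-1.9, -0.6, 1.7]
gripper_width: 0.0533
finger_force: 25.0
```

Request:
step_hand:
  segments:
    - [[0, 0, -0.16], [0, 0, 0]]
    - [[0, 0, -0.32], [0, 0, 0]]
    - [[0, 0, -0.64], [0, 0, 0]]
    - [[0, 0, -0.64], [0, 0, 0]]
    - [[0, 0, -0.16], [0, 0, 0]]
    - [[0, 0, 0], [0, 0, 0]]

```text
clock: 64.9
eef_pos: [0.4258, 0.2652, 0.2182]
tcp_rot: [180.0, 0.0, 87.1]
ft_force: [0.2, -0.5, -3.0]
gripper_width: 0.0528
finger_force: 25.0
```

Run:
```python
from h import *
go(.6235,-.1177,.22,87)
```

```text
t 64.9 pos [0.4258 0.2652 0.2182] rpy [180.    0.   87.1] w 0.0528 shift mm [-372.4  216.8   -1.6] turn [0.03 0.03 0.1 ]
```

To row units: -0.04 m is -0.64, -0.03 m is -0.48.

Request:
step_hand:
  segments:
    - [[-0.24, 0.1392, 0], [0, 0, 0]]
    - [[-0.48, 0.28, 0], [0, 0, 0]]
    - [[-0.64, 0.3728, 0], [0, 0, 0]]
    - [[-0.64, 0.3728, 0], [0, 0, 0]]
    - [[-0.64, 0.3728, 0], [0, 0, 0]]
    - [[-0.64, 0.3728, 0], [0, 0, 0]]
    - [[-0.64, 0.3728, 0], [0, 0, 0]]
    - [[-0.64, 0.3728, 0], [0, 0, 0]]

```text
clock: 65.9
eef_pos: [0.5767, -0.029, 0.216]
tcp_rot: [-179.8, 0.0, 87.1]
ft_force: [-0.1, 1.6, -2.8]
gripper_width: 0.0532
finger_force: 25.0
```

Request:
step_hand:
  segments:
    - [[-0.64, 0.3728, 0], [0, 0, 0]]
    - [[-0.4, 0.232, 0], [0, 0, 0]]
    - [[-0.24, 0.1392, 0], [0, 0, 0]]
    - [[-0.112, 0.064, 0], [0, 0, 0]]
    - [[0, 0, 0], [0, 0, 0]]
    - [[0, 0, 0], [0, 0, 0]]

```text
clock: 66.65
eef_pos: [0.623, -0.1152, 0.2184]
tcp_rot: [-180.0, -0.0, 87.2]
ft_force: [-0.0, -0.2, -2.7]
gripper_width: 0.0533
finger_force: 25.0
```

Run:
```python
from h import *
go(.6235,-.1166,.1033,87)
```

```text
t 66.65 pos [ 0.623  -0.1152  0.2184] rpy [-180.    -0.    87.2] w 0.0533 shift mm [ -1.4   0.6 115.1] turn [-0.02 -0.01  0.24]
```

To row units: 0.035 m is 0.56, 0.025 m is 0.4, 0.2 degrees is 0.0011.

Request:
step_hand:
  segments:
    - [[-0.016, 0, 0.4], [0, 0, 0.0011]]
    - [[0, 0, 0.56], [0, 0, 0]]
    - [[0, 0, 0.4], [0, 0, 0]]
    - [[0, 0, 0.192], [0, 0, 0]]
    - [[0, 0, 0.096], [0, 0, 0]]
    - [[0, 0, 0], [0, 0, 0]]

```text
clock: 67.4
eef_pos: [0.6235, -0.1175, 0.1158]
tcp_rot: [180.0, 0.0, 86.9]
ft_force: [0.7, -0.8, -3.6]
gripper_width: 0.0535
finger_force: 25.0
```

Run:
```python
from h import *
go(.6235,-.1166,.1033,87)
```

```text
t 67.4 pos [ 0.6235 -0.1175  0.1158] rpy [180.    0.   86.9] w 0.0535 shift mm [ 0.9 -0.  12.5] turn [ 0.02  0.01 -0.06]
```

To row units: 0.007 m is 0.112, 0.003 m is 0.048.

Request:
step_hand:
  segments:
    - [[0.016, 0, 0.112], [0, 0, 0]]
    - [[0, 0, 0.048], [0, 0, 0]]
    - [[0, 0, 0], [0, 0, 0]]

```text
clock: 67.78
eef_pos: [0.6231, -0.1168, 0.1051]
tcp_rot: [-180.0, 0.0, 86.9]
ft_force: [0.1, -0.9, -2.2]
gripper_width: 0.0535
finger_force: 25.0
```

Request:
step_hand:
  segments:
    - [[0, 0, 0.016], [0, 0, 0]]
    - [[0, 0, 0.016], [0, 0, 0]]
    - [[0, 0, 0], [0, 0, 0]]

```text
clock: 68.15
eef_pos: [0.6233, -0.1168, 0.1034]
tcp_rot: [180.0, 0.0, 86.9]
ft_force: [0.2, -0.3, -1.8]
gripper_width: 0.0533
finger_force: 25.0
```

To row units: 0.001 m is 0.016.

Request:
step_hand:
  segments:
    - [[0, 0, 0.016], [0, 0, 0]]
    - [[0, 0, 0], [0, 0, 0]]

```text
clock: 68.4
eef_pos: [0.6234, -0.1167, 0.1033]
tcp_rot: [180.0, 0.0, 86.9]
ft_force: [-3.3, -0.4, 6.1]
gripper_width: 0.0533
finger_force: 25.0
```

Request:
step_hand:
  segments:
    - [[0, 0, 0], [0, 0, 0]]
    - [[0, 0, 0], [0, 0, 0]]
    - [[0, 0, 0], [0, 0, 0]]
    - [[0, 0, -0.32], [0, 0, 0]]
    - [[0, 0, -0.48], [0, 0, 0]]
    - [[0, 0, -0.64], [0, 0, 0]]
    - [[0, 0, -0.8], [0, 0, 0]]
    - [[0, 0, -0.8], [0, 0, 0]]
  jaw: 0.088

```text
clock: 69.4
eef_pos: [0.6231, -0.1164, 0.2955]
tcp_rot: [179.9, 0.0, 87.0]
ft_force: [-0.2, 0.5, -0.3]
gripper_width: 0.0878
finger_force: 0.0
```

Request:
step_hand:
  segments:
    - [[0.32, -0.48, -0.8], [0, 0, 0]]
    - [[0.32, -0.8, -0.8], [0, 0, 0]]
    - [[0, -0.8, 0], [0, 0, 0]]
    - [[0, 0, 0], [0, 0, 0]]
    - [[0, 0, 0], [0, 0, 0]]

```text
clock: 70.03
eef_pos: [0.5032, -0.0735, 0.3859]
tcp_rot: [179.9, 0.1, 86.9]
ft_force: [-0.4, -0.3, 0.3]
gripper_width: 0.088
finger_force: 0.0
```

Run:
```python
from h import *
go(.6,-.2,.4)
s=viewer.snapshot("scene"); w=viewer.snapshot("wrist"); s0=cv2.imread("pics/scene0.png")[140:270,290:490]
a=cv2.resize(s[140:270,290:490,::-1],(400,260),interpolation=cv2.INTER_CUBIC)
cv2.imwrite("pics/f.png",np.hstack([np.vstack([cv2.resize(s0,(400,260),interpolation=cv2.INTER_CUBIC),a]),cv2.resize(w[:,:,::-1],(400,520))[:, :]]))
```

```text
t 70.03 pos [ 0.5032 -0.0735  0.3859] rpy [1.799e+02 1.000e-01 8.690e+01] w 0.088 shift mm [-121.1  103.5  -13.8] turn None
```

View pics/f.png

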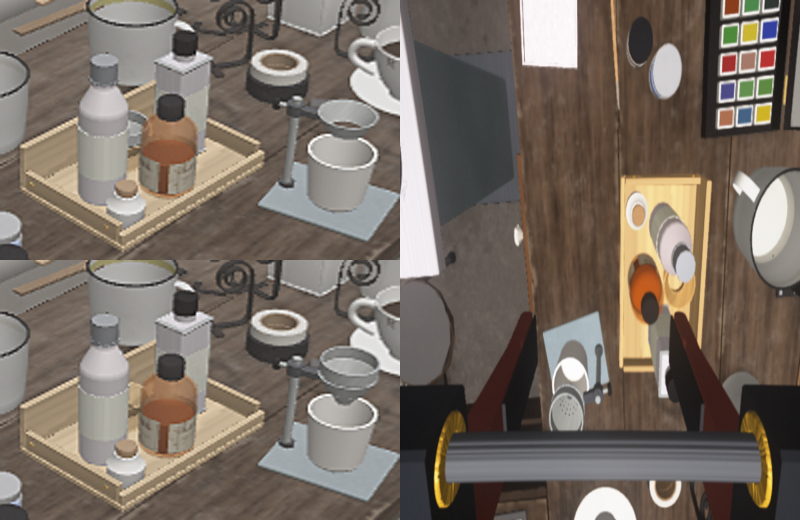

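The final pictures match the start (bottles, tin and pot within a pixel or so), and the cone is level in the sleeve. The arm is clear, so I'm handing in.

```bash
python3 -c "
from station import r, viewer
print(r.close_job())"
```

```text
the job is handed in; nothing more can be done
None
```

I handed the job in at about 70 s of the 141 s limit: the last pictures show the cone level in the sleeve, the tin and both bottles back upright within a few millimetres of their starts, and the pot where it was. The hand-in printed no verdict.

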